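# Swap the brake-bleeding bottles, press the pedal and stopper the samples

## Robot

A 6-joint arm with a two-finger parallel gripper is mounted at the origin on the work surface. World frame = base frame: x ahead of the robot, y to its left, z up, the work surface at z = 0. Lengths are in mm, angles in rad, forces in N, time in s.
With the tool pointing down it reaches from about 350 to 875 mm from the base axis. Payload 4.2 kg.
Tool frame: the origin (TCP) lies midway between the tips of the shut fingers; the grasp point (between the pads) lies 19 mm behind it; z points along the fingers, y is the direction in which the jaws open and shut (so a half turn about z gives the same grasp; the last joint's range is limited). The gripper opens to 85 mm and grips with 20 to 120 N. Pads are 22 mm wide; open, the fingers measure 114 mm over their backs; the gripper's body (76 mm by 85 mm) begins 54 mm behind the grasp point. The pads swing forward as they close: fully open they stand 13 mm farther back than shut.
Start: joints at [1.601, 0.385, 0.008, 0, -1.194, -0.259], TCP at [141.724, 608.698, 231.312] pointing down, gripper open.
Joint ranges: [-3.14, 3.14], [-1.21, 2.06], [-1.07, 1.41], [-3.16, 2.05], [-2.99, -0.16], [-3.1, 3.1]. Speed limits (rad/s): [2.79, 2.79, 3.14, 3.14, 3.14, 3.14].

## Interface

Orientations are given as a unit quaternion [x, y, z, w].
In Python, from bench import arm gives the robot as it stands. The module is installed in compiled form; this text tells all that it offers.
- The arm moves only by the tool drive_tool, never from a script. Its argument "moves" is a list that holds one entry, the list of rows, each a list of 7 numbers: the opening, from 0 (shut) to 1 (fully open), then the shift along the tool's x, y, z in m, then the turn, a rotation vector about the tool's x, y, z in rad. In form: [[[hand, dx, dy, dz, wx, wy, wz], ...]]. A call has 1 to 20 rows; each row shifts and turns the pose as measured when the row begins, along the tool's axes as they then stand; what a row does not reach is not made up. A row lasts 1/10 s, in which the tool goes at most 50 mm and 8.59 degrees, less where a joint would pass 70% of its speed; a pose out of reach is approached as far as the arm can. A call with a gripper value outside its range is refused whole. The fingers move at their own pace and stop on an object; the grip force is fixed at half the most. Time passes only in rows, so rows that do not move let the fingers close. It gives the time, the measured TCP pose, the force and the opening at its end, in the units of the state.
- arm.read_state(): the state, without advancing time (a new reading comes with each control period).
- arm.get_image(name): name is "scene" or "top" or "wrist"; returns (picture, depth): 400x640x3 uint8, red, green, blue; 400x640 float32, mm along the optical axis (not along the pixel's ray), 0 where there is no reading.
- arm.camera_params(name): a dict with "fov_y" (degrees; the focal length in pixels is half the picture's height over the tangent of half this angle, whatever the lens; pixels are square), "cx", "cy" (the principal point, pixels), "world_from_camera" (4x4, takes a point from camera to world coordinates); the wrist camera has in their place "T_tool_cam" (4x4, takes a point from camera to tool coordinates, whose origin is the TCP and whose axes are the flange's). Camera axes: x right, y down, z forward; pixel columns grow to the right and rows downward; lengths in mm; the calibration is good to about 2 mm. A picture is of the moment at which its call begins: read the wrist's pose just before it. camera_params takes no time and is no camera call.
- arm.job_done(): hands the job in, once; it reports no verdict.
The state is a dict: "clock": time; "joints": joint angles; "joint_vel": joint speeds; "joint_efforts": joint torques, N m; "position": TCP position; "ee_rot": TCP orientation; "contact_force": force on the tool from outside, world axes, zero at the start; "wrist_torque": the same for the moment, N m; "gripper_width": finger opening in mm.
Only numpy, scipy, OpenCV 4.12 (cv2) and the standard library are available. Lean on these libraries where they do the work, as an engineer would, in place of code of your own. Each camera call takes 0.05 s, during which the arm holds its last target.

## Task

The fresh-fluid and waste-fluid bottles stand on each other's coasters: swap them, so that each stands upright in the middle of the coaster of its cap's colour. Then press the brake pedal right down to its stop, hold it there a moment and let it come all the way up. Also close every open sample flask, before or after, with a stopper from the rack, its collar down on the rim, leave the flasks standing upright, and do not disturb the tin, the box and the spanner behind.

Things in the scene. Friction and masses are not known exactly. Their poses are not given: they have to be found in the camera images.
- fresh_bottle: fresh brake-fluid bottle: amber round body 72 mm across and 70 mm high, sloping shoulder, blue cap 38 mm across from 94 to 122 mm above the underside (grip it by the cap from above); 0.3 to 0.5 kg. Origin: centre of the underside, z up
- waste_bottle: waste-fluid bottle: same shape and sizes, but grey body and red cap. Origin: centre of the underside, z up
- coaster_blue: blue disc fixed to the bench, 96 mm across, 3 mm thick: the fresh bottle's place. Origin: centre of its underside. The bench on the robot's side of the two discs is clear, room to park a bottle
- coaster_red: red disc fixed to the bench, 96 mm across, 3 mm thick: the waste bottle's place. Origin: centre of its underside
- pedal_base: steel base plate of the brake pedal, 220 x 100 x 12 mm, fixed to the bench. Origin: centre of its underside; the pedal's hinge runs along its y axis, 80 mm along its +x and 40 mm up (lugs to 60 mm high)
- brake_pedal (a joint): brake pedal: sprung metal plate 62 mm wide reaching 160 mm from its hinge towards the base's -x, with a ribbed black rubber pad. 0 = up (plate slopes 0.35 rad, free end highest, about 100 mm above the bench), 0.3 = down on its stop; springs back; takes about 10 N on the pad
- pedal_pad (a point): point on the pedal's rubber top face, mid-width, 120 mm from the hinge, where to press; moves with the pedal
- flask0: open sample flask, conical green glass with a bright metal neck, 66 mm across at the foot, 87 mm high, neck 36 mm outside with a 26 mm bore 31 mm deep; about 0.3 kg; may be absent. Origin: centre of the underside, z up
- flask0_mouth (a point): centre of the mouth of flask0, at rim height, 87 mm above its underside
- flask1: open sample flask, conical green glass with a bright metal neck, 66 mm across at the foot, 87 mm high, neck 36 mm outside with a 26 mm bore 31 mm deep; about 0.3 kg; may be absent. Origin: centre of the underside, z up
- flask1_mouth (a point): centre of the mouth of flask1, at rim height, 87 mm above its underside
- flask2: open sample flask, conical green glass with a bright metal neck, 66 mm across at the foot, 87 mm high, neck 36 mm outside with a 26 mm bore 31 mm deep; about 0.3 kg; may be absent. Origin: centre of the underside, z up
- flask2_mouth (a point): centre of the mouth of flask2, at rim height, 87 mm above its underside
- flask3: open sample flask, conical green glass with a bright metal neck, 66 mm across at the foot, 87 mm high, neck 36 mm outside with a 26 mm bore 31 mm deep; about 0.3 kg; may be absent. Origin: centre of the underside, z up
- flask3_mouth (a point): centre of the mouth of flask3, at rim height, 87 mm above its underside
- rack: plywood stopper rack 50 x 220 x 40 mm, long along its y, fixed, with five holes in a row 42 mm apart. Origin: centre of its underside
- stopper0: stopper: black rubber taper 25 mm long (18 mm across below, 23 mm above), then a rubber collar 34 mm across and 5 mm thick that rests on the rim, then an orange grip 20 mm across from 30 to 58 mm above its origin; 30 g; starts in a rack hole, collar on the rack's top. Origin: centre of the taper's lower end, z up. All stoppers are alike and fit any flask; some are spare
- stopper1: stopper: black rubber taper 25 mm long (18 mm across below, 23 mm above), then a rubber collar 34 mm across and 5 mm thick that rests on the rim, then an orange grip 20 mm across from 30 to 58 mm above its origin; 30 g; starts in a rack hole, collar on the rack's top. Origin: centre of the taper's lower end, z up. All stoppers are alike and fit any flask; some are spare
- stopper2: stopper: black rubber taper 25 mm long (18 mm across below, 23 mm above), then a rubber collar 34 mm across and 5 mm thick that rests on the rim, then an orange grip 20 mm across from 30 to 58 mm above its origin; 30 g; starts in a rack hole, collar on the rack's top. Origin: centre of the taper's lower end, z up. All stoppers are alike and fit any flask; some are spare
- stopper3: stopper: black rubber taper 25 mm long (18 mm across below, 23 mm above), then a rubber collar 34 mm across and 5 mm thick that rests on the rim, then an orange grip 20 mm across from 30 to 58 mm above its origin; 30 g; starts in a rack hole, collar on the rack's top. Origin: centre of the taper's lower end, z up. All stoppers are alike and fit any flask; some are spare
- stopper4: stopper: black rubber taper 25 mm long (18 mm across below, 23 mm above), then a rubber collar 34 mm across and 5 mm thick that rests on the rim, then an orange grip 20 mm across from 30 to 58 mm above its origin; 30 g; starts in a rack hole, collar on the rack's top. Origin: centre of the taper's lower end, z up. All stoppers are alike and fit any flask; some are spare
- grease_tin: yellow grease tin, 72 mm across, 70 mm high, not part of the job; origin in its underside
- pad_box: cardboard box 80 x 150 x 50 mm, not part of the job; origin in its underside
- spanner: steel spanner lying flat, not part of the job; origin in its underside
There are look-alikes about, which are no part of the job. Leave any blue look-alike of the stopper1 alone. What is shaped like the flask3 but purple is not meant.

How it is judged (in metres and radians):
On the way, in this order (a step that is already met when the one before it is completed fails the run):
1. both bottles stand on the coaster of their cap's colour (horizontal distance between fresh_bottle and coaster_blue below 0.018 m and z of fresh_bottle in the frame of coaster_blue below 0.008 m and angle between each of fresh_bottle, waste_bottle's own z axis and vertical below 0.1 rad and linear speed of each of fresh_bottle, waste_bottle below 0.03 m/s and horizontal distance between waste_bottle and coaster_red below 0.018 m and z of waste_bottle in the frame of coaster_red below 0.008 m), for 0.2 s.
2. the brake pedal is held down on its stop (value of joint brake_pedal above 0.27 rad), for 0.4 s.
3. the pedal has come back up (value of joint brake_pedal below 0.03 rad), for 0.2 s.
At the end, for the whole second after the job is handed in: Each bottle stands upright, at rest, within 18 mm of the centre of the coaster of its colour; the pedal is up (below 0.03 rad); every flask present is upright, at rest, with a stopper within 8 mm of its axis, tilted under 0.2 rad and within 5 mm of full depth (all of step 1 and value of joint brake_pedal below 0.03 rad and ((horizontal distance between stopper0 and flask0_mouth below 0.008 m and z of stopper0 in the frame of flask0_mouth below -0.02 m and angle between the z axis of stopper0 and the z axis of flask0, either way round below 0.2 rad) or (horizontal distance between stopper1 and flask0_mouth below 0.008 m and z of stopper1 in the frame of flask0_mouth below -0.02 m and angle between the z axis of stopper1 and the z axis of flask0, either way round below 0.2 rad) or (horizontal distance between stopper2 and flask0_mouth below 0.008 m and z of stopper2 in the frame of flask0_mouth below -0.02 m and angle between the z axis of stopper2 and the z axis of flask0, either way round below 0.2 rad) or (horizontal distance between stopper3 and flask0_mouth below 0.008 m and z of stopper3 in the frame of flask0_mouth below -0.02 m and angle between the z axis of stopper3 and the z axis of flask0, either way round below 0.2 rad) or (horizontal distance between stopper4 and flask0_mouth below 0.008 m and z of stopper4 in the frame of flask0_mouth below -0.02 m and angle between the z axis of stopper4 and the z axis of flask0, either way round below 0.2 rad)) and ((horizontal distance between stopper0 and flask1_mouth below 0.008 m and z of stopper0 in the frame of flask1_mouth below -0.02 m and angle between the z axis of stopper0 and the z axis of flask1, either way round below 0.2 rad) or (horizontal distance between stopper1 and flask1_mouth below 0.008 m and z of stopper1 in the frame of flask1_mouth below -0.02 m and angle between the z axis of stopper1 and the z axis of flask1, either way round below 0.2 rad) or (horizontal distance between stopper2 and flask1_mouth below 0.008 m and z of stopper2 in the frame of flask1_mouth below -0.02 m and angle between the z axis of stopper2 and the z axis of flask1, either way round below 0.2 rad) or (horizontal distance between stopper3 and flask1_mouth below 0.008 m and z of stopper3 in the frame of flask1_mouth below -0.02 m and angle between the z axis of stopper3 and the z axis of flask1, either way round below 0.2 rad) or (horizontal distance between stopper4 and flask1_mouth below 0.008 m and z of stopper4 in the frame of flask1_mouth below -0.02 m and angle between the z axis of stopper4 and the z axis of flask1, either way round below 0.2 rad)) and ((horizontal distance between stopper0 and flask2_mouth below 0.008 m and z of stopper0 in the frame of flask2_mouth below -0.02 m and angle between the z axis of stopper0 and the z axis of flask2, either way round below 0.2 rad) or (horizontal distance between stopper1 and flask2_mouth below 0.008 m and z of stopper1 in the frame of flask2_mouth below -0.02 m and angle between the z axis of stopper1 and the z axis of flask2, either way round below 0.2 rad) or (horizontal distance between stopper2 and flask2_mouth below 0.008 m and z of stopper2 in the frame of flask2_mouth below -0.02 m and angle between the z axis of stopper2 and the z axis of flask2, either way round below 0.2 rad) or (horizontal distance between stopper3 and flask2_mouth below 0.008 m and z of stopper3 in the frame of flask2_mouth below -0.02 m and angle between the z axis of stopper3 and the z axis of flask2, either way round below 0.2 rad) or (horizontal distance between stopper4 and flask2_mouth below 0.008 m and z of stopper4 in the frame of flask2_mouth below -0.02 m and angle between the z axis of stopper4 and the z axis of flask2, either way round below 0.2 rad)) and ((horizontal distance between stopper0 and flask3_mouth below 0.008 m and z of stopper0 in the frame of flask3_mouth below -0.02 m and angle between the z axis of stopper0 and the z axis of flask3, either way round below 0.2 rad) or (horizontal distance between stopper1 and flask3_mouth below 0.008 m and z of stopper1 in the frame of flask3_mouth below -0.02 m and angle between the z axis of stopper1 and the z axis of flask3, either way round below 0.2 rad) or (horizontal distance between stopper2 and flask3_mouth below 0.008 m and z of stopper2 in the frame of flask3_mouth below -0.02 m and angle between the z axis of stopper2 and the z axis of flask3, either way round below 0.2 rad) or (horizontal distance between stopper3 and flask3_mouth below 0.008 m and z of stopper3 in the frame of flask3_mouth below -0.02 m and angle between the z axis of stopper3 and the z axis of flask3, either way round below 0.2 rad) or (horizontal distance between stopper4 and flask3_mouth below 0.008 m and z of stopper4 in the frame of flask3_mouth below -0.02 m and angle between the z axis of stopper4 and the z axis of flask3, either way round below 0.2 rad)) and angle between each of flask0, flask1, flask2, flask3's own z axis and vertical below 0.15 rad and linear speed of each of flask0, flask1, flask2, flask3 below 0.03 m/s); the robot touches nothing.
It fails at once if the grease_tin is moved more than 40 mm (distance of grease_tin from where it was at the start of the episode above 0.04 m).
It fails at once if the pad_box is moved more than 40 mm (distance of pad_box from where it was at the start of the episode above 0.04 m).
It fails at once if the spanner is moved more than 40 mm (distance of spanner from where it was at the start of the episode above 0.04 m).
Of flask0, flask1, flask2, flask3 only 2 to 4 are there at a start; the rules pass over those that are not, and their reading is None.
At some moment in a run one of fresh_bottle, waste_bottle, flask0, flask1, flask2, flask3 may be knocked a few centimetres aside while the robot is not near it.
It also fails if it takes over 210 s, if anything falls off the work surface, if the arm or the gripper's body presses on something with over 40 N, if the wrist force passes 120 N, or if a joint passes its speed limit or range.

## Working session

There is one attempt and no reset: what is moved stays moved. The work goes in short steps, Python scripts to look and compute and a tool call to move; the robot and the scene stay as the last step left them, time stands still between calls to the robot, and variables do not carry over. Pictures are saved under pics/ and viewed, and the job is handed in when it is done.

Besides the shell and the picture viewer there is one more tool, called after ">>>" as name([rows], argument=value, ...), one row to a line, values as JSON. drive_tool: Moves the arm, as the interface text tells. Its arguments: {"type":"object","properties":{"moves":{"type":"array","items":{"type":"array","items":{"type":"array","items":{"type":"number"}}}}},"required":["moves"]}

```bash
mkdir -p pics; ls; cat > h.py <<'E'
import numpy as np, cv2
from bench import arm
from scipy.spatial.transform import Rotation as R
def params(n,st=None):
    p=arm.camera_params(n); f=200/np.tan(np.radians(p['fov_y'])/2)
    if n=='wrist':
        st=st or arm.read_state(); T=np.eye(4);T[:3,:3]=R.from_quat(st['ee_rot']).as_matrix();T[:3,3]=st['position']
        W=T@np.array(p['T_tool_cam'])
    else: W=np.array(p['world_from_camera'])
    return f,p['cx'],p['cy'],W
def grab(n,save=None):
    st=arm.read_state(); P=params(n,st); im,d=arm.get_image(n)
    if save: cv2.imwrite('pics/'+save,im[:,:,::-1])
    f,cx,cy,W=P; v,u=np.mgrid[0:400,0:640]
    X=np.stack([(u-cx)/f*d,(v-cy)/f*d,d],-1)@W[:3,:3].T+W[:3,3]
    X[d==0]=np.nan
    return im,d,X,P
E
python3 - <<'E'
from h import *
s=arm.read_state()
for k in s: print(k,np.round(s[k],3))
for n in ('scene','top','wrist'):
    im,d,X,P=grab(n,n+'0.png'); np.savez(n+'0.npz',im=im,d=d,X=X); print(n,P[0],np.round(P[3],3).tolist(), arm.camera_params(n).keys())
E
```

```text
pics
clock 0.0
joints [ 1.601e+00  3.860e-01  7.000e-03 -1.000e-03 -1.194e+00 -2.590e-01]
joint_vel [ 0.    -0.     0.002 -0.001 -0.     0.002]
joint_efforts [ 1.0000e-03 -3.9229e+01  1.8840e+01  4.1860e+00 -5.0000e-03  0.0000e+00]
position [141.608 608.143 230.227]
ee_rot [ 0.993 -0.114 -0.     0.001]
contact_force [-0.093  0.848  0.428]
wrist_torque [ 0.007 -0.053 -0.012]
gripper_width 85.289
scene 364.2139038638076 [[-0.468, 0.582, -0.665, 1089.844], [0.884, 0.303, -0.357, 288.713], [-0.007, -0.755, -0.656, 623.856], [0.0, 0.0, 0.0, 1.0]] dict_keys(['fov_y', 'cx', 'cy', 'world_from_camera'])
top 382.82346437015985 [[0.016, -0.991, 0.134, 440.779], [-1.0, -0.016, 0.007, -16.011], [-0.005, -0.134, -0.991, 951.318], [0.0, 0.0, 0.0, 1.0]] dict_keys(['fov_y', 'cx', 'cy', 'world_from_camera'])
wrist 293.30991382548297 [[-0.228, -0.933, -0.279, 212.855], [-0.974, 0.219, 0.064, 592.628], [0.001, 0.287, -0.958, 373.368], [0.0, 0.0, 0.0, 1.0]] dict_keys(['fov_y', 'cx', 'cy', 'T_tool_cam'])
```

View pics/scene0.png

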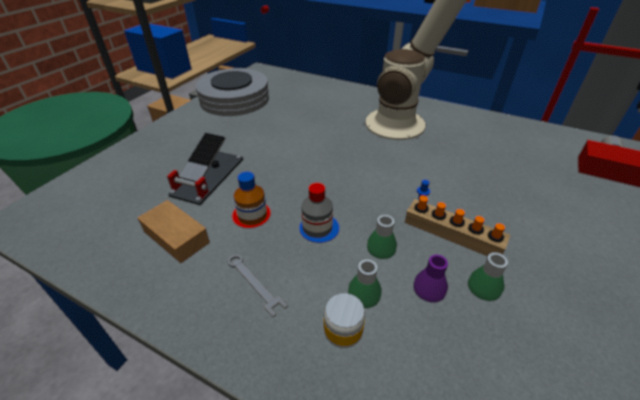

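View pics/top0.png

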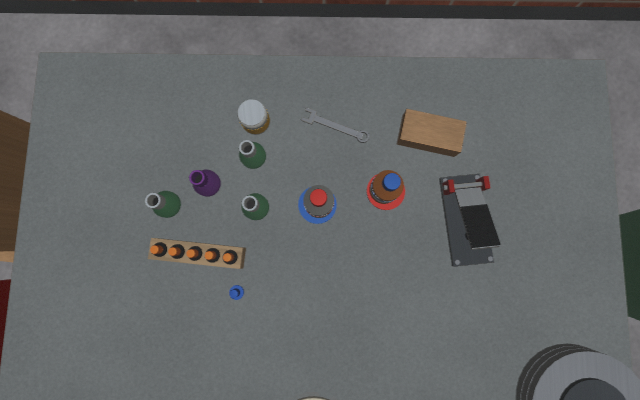

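View pics/wrist0.png

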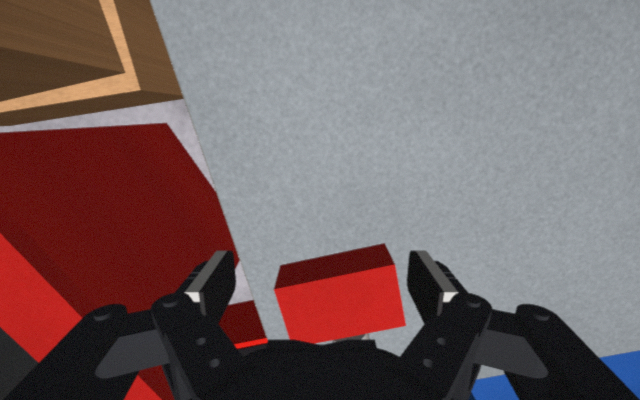

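Scene view: amber bottle with blue cap at (248,200) on red, grey one with red cap at (317,212) on blue, pedal at (205,170), and green flasks at (382,237), (365,285) and (488,277). The look-alikes are a purple flask (432,278) and a blue stopper (424,188). Five orange stoppers are in the rack. In the top view the flasks are at (163,203), (254,205) and (251,153). Next I'll measure them.

```bash
cat > m.py <<'E'
from h import *
def circ(P):
    # robust circle-ish centre via minEnclosing of xy
    c,r=cv2.minEnclosingCircle(P[:,:2].astype(np.float32)); return np.round(c,1),round(r,1)
def seg(im,d,X):
    hsv=cv2.cvtColor(im,cv2.COLOR_RGB2HSV); H,S,V=[hsv[...,i].astype(int) for i in range(3)]
    z=X[...,2]; ok=(d>0)&(X[...,0]>150)&(X[...,0]<900)&(abs(X[...,1])<500)&(z>-15)&(z<160)
    cols={'blue':(H>100)&(H<125)&(S>150),'red':((H<6)|(H>174))&(S>170)&(V>70),'orange':(H>6)&(H<16)&(S>190)&(V>150),
     'green':(H>45)&(H<80)&(S>70),'purple':(H>130)&(H<160)&(S>100),'metal':(S<40)&(V>100)&(z>75)&(z<95),'tin':(S<60)&(V>120)&(z>60)&(z<80)}
    for k,m in cols.items():
        n,l,st,ce=cv2.connectedComponentsWithStats((m&ok).astype(np.uint8))
        for i in range(1,n):
            if st[i,4]<12: continue
            P=X[l==i]; zt=np.percentile(P[:,2],90); T=P[P[:,2]>zt-5]
            print(k,'px',np.round(ce[i]).astype(int),st[i,4],'med',np.round(np.median(P,0)),'z',np.round(np.percentile(P[:,2],[2,98])),'top',np.round(np.median(T,0),1),circ(T))
E
python3 - <<'E'
from m import *
for n in('top','scene'):
    a=np.load(n+'0.npz');print(n);seg(a['im'],a['d'],a['X'])
    z=a['X'][...,2]; print([np.round(z[v,u],1) for v,u in ((330,300),(120,560),(300,100),(100,100),(250,330))])
E
```

```text
top
blue px [392 181] 205 med [ 589. -165.  125.] z [121. 128.] top [ 589.3 -165.   124.6] (array([ 589.3, -165. ]), 18.1)
blue px [313 213] 256 med [522.  16.   3.] z [-1.  6.] top [522.5  16.7   2.6] (array([5.496e+02, 3.000e-01]), 46.3)
blue px [236 292] 133 med [337. 184.  32.] z [27. 60.] top [336.5 186.9  56.9] (array([336.2, 186.9]), 9.7)
red px [486 181] 19 med [ 605. -399.   60.] z [59. 62.] top [ 604.6 -398.9   60.3] (array([ 605.7, -398.5]), 9.4)
red px [451 186] 28 med [ 592. -317.   60.] z [56. 62.] top [ 593.4 -316.5   59.9] (array([ 592.8, -317.5]), 13.5)
red px [388 201] 167 med [ 556. -184.    3.] z [-0.  6.] top [ 557.4 -184.5    2.6] (array([ 584.4, -171.5]), 45.7)
red px [317 196] 155 med [554.  -2. 124.] z [122. 128.] top [554.1  -1.6 124.5] (array([552.3,  -3.7]), 17.6)
green px [255 158] 316 med [655. 151.  32.] z [ 5. 52.] top [656.6 155.9  46.9] (array([670.9, 165.8]), 23.4)
green px [169 205] 395 med [537. 356.  31.] z [ 4. 52.] top [539.  360.9  47. ] (array([543.8, 374.4]), 22.9)
green px [259 208] 288 med [529. 137.  33.] z [10. 52.] top [528.8 141.9  47.
[... 2757 characters left out ...]
top [604.6 280.7  86.1] (array([602.5, 279.7]), 18.2)
metal px [385 221] 90 med [545. 155.  87.] z [80. 89.] top [544.8 154.9  86.9] (array([544.1, 155.8]), 18.1)
metal px [497 260] 120 med [546. 378.  87.] z [81. 89.] top [546.8 378.4  87.2] (array([547.5, 377.8]), 18.6)
metal px [367 267] 121 med [674. 167.  87.] z [81. 89.] top [675.7 167.6  87.1] (array([674.5, 167.9]), 17.6)
tin px [196 166] 57 med [ 554. -362.   61.] z [60. 64.] top [ 554.5 -362.2   61.2] (array([ 552.4, -362.9]), 27.8)
tin px [344 312] 1114 med [769. 165.  70.] z [62. 72.] top [766.6 164.6  70.3] (array([764.9, 163.7]), 33.2)
[np.float64(0.7), np.float64(-551.3), np.float64(-0.6), np.float64(-119.2), np.float64(-2.8)]
```

```bash
cat > plan.py <<'E'
import sys
from h import *
def plan(wps,psi=-1.5708,step=48):
    """wps: list of (x,y,z,hand[,holdrows]); prints rounded rows"""
    s=arm.read_state(); p=np.array(s['position'],float); Q=R.from_quat(s['ee_rot'])
    rows=[]
    # full target orientation: pointing down w/ yaw psi
    Qt=R.from_matrix(np.array([[np.cos(psi),np.sin(psi),0],[np.sin(psi),-np.cos(psi),0],[0,0,-1]]))
    for w in wps:
        t=np.array(w[:3],float); st=w[4] if len(w)>4 else step; n=max(1,int(np.ceil(np.linalg.norm(t-p)/st)))
        p0=p.copy()
        for i in range(1,n+1):
            tgt=p0+(t-p0)*i/n
            d=Q.inv().apply(tgt-p); rv=(Q.inv()*Qt).as_rotvec(); a=np.linalg.norm(rv)
            if a>.148: rv*=.148/a
            d=np.round(d/1000,4); rv=np.round(rv,3)
            rows.append([w[3]]+d.tolist()+rv.tolist())
            p=p+Q.apply(d*1000); Q=Q*R.from_rotvec(rv)
    print(len(rows),'end',np.round(p,1)); print(str([rows]).replace(' ',''))
def st():
    s=arm.read_state(); print('t',s['clock'],'p',np.round(s['position'],1),'q',np.round(s['ee_rot'],3),'F',np.round(s['contact_force'],1),'w',s['gripper_width'])
E
python3 -c "
from plan import *
plan([(553,-1,200,1)])"
```

```text
16 end [553.  -1. 200.]
[[[1,0.0337,0.0312,0.002,0.0,-0.0,0.148],[1,0.0379,0.026,0.0019,0.0,-0.0,0.148],[1,0.0413,0.0201,0.002,0.0,-0.0,0.148],[1,0.0439,0.0137,0.0019,0.0,-0.0,0.148],[1,0.0454,0.0071,0.002,0.0,-0.0,0.148],[1,0.0459,0.0004,0.002,0.0,-0.0,0.148],[1,0.0455,-0.0064,0.0019,0.0,-0.001,0.148],[1,0.0441,-0.0131,0.0019,0.0,-0.0,0.148],[1,0.0416,-0.0194,0.002,0.001,-0.001,0.148],[1,0.0383,-0.0253,0.0019,-0.0,0.0,0.01],[1,0.0381,-0.0257,0.0019,-0.0,0.0,-0.0],[1,0.0381,-0.0257,0.0019,-0.0,0.0,-0.0],[1,0.0381,-0.0257,0.0019,-0.0,0.0,-0.0],[1,0.0381,-0.0257,0.0019,-0.0,0.0,-0.0],[1,0.038,-0.0258,0.0019,-0.0,0.0,-0.0],[1,0.0381,-0.0257,0.0019,-0.0,0.0,-0.0]]]
```

>>> drive_tool([
  [[1,0.034,0.031,0.002,0,0,0.148],[1,0.038,0.026,0.002,0,0,0.148],[1,0.041,0.02,0.002,0,0,0.148],[1,0.044,0.014,0.002,0,0,0.148],[1,0.045,0.007,0.002,0,0,0.148],[1,0.046,0,0.002,0,0,0.148],[1,0.045,-0.006,0.002,0,0,0.148],[1,0.044,-0.013,0.002,0,0,0.148],[1,0.042,-0.019,0.002,0,0,0.148],[1,0.038,-0.025,0.002,0,0,0.01],[1,0.038,-0.026,0.002,0,0,0],[1,0.038,-0.026,0.002,0,0,0],[1,0.038,-0.026,0.002,0,0,0],[1,0.038,-0.026,0.002,0,0,0],[1,0,0,0,0,0,0]],
])

```text
clock: 1.65
position: [501.1, 47.8, 199.3]
ee_rot: [-0.697, 0.717, -0.001, -0.002]
contact_force: [-0.7, 0.3, 0.2]
gripper_width: 85.6
```

```bash
python3 -c "
from plan import *
from m import seg
st()
im,d,X,P=grab('wrist','w1.png'); seg(im,d,X)
plan([(553,-1,200,1)])"
```

```text
t 1.65 p [501.1  47.8 199.3] q [-0.697  0.717 -0.001 -0.002] F [-0.7  0.3  0.2] w 85.56336170963013
blue px [299 136] 1194 med [521.   1.   3.] z [2. 5.] top [5.211e+02 5.000e-01 3.400e+00] (array([552. ,   1.5]), 47.4)
blue px [465 284] 113 med [331. 179.  31.] z [28. 44.] top [331.3 178.7  30.8] (array([331.5, 180.3]), 13.2)
red px [230   8] 542 med [ 586. -129.    3.] z [1. 5.] top [ 585.5 -128.5    3.2] (array([ 589.6, -136.3]), 33.5)
red px [248 145] 2102 med [553.  -4. 125.] z [114. 127.] top [553.8  -3.4 125.3] (array([553.9,  -2.7]), 18.6)
orange px [398 327] 196 med [421. 202.  74.] z [72. 75.] top [420.6 202.2  73.5] (array([420.5, 202.9]), 10.0)
orange px [396 353] 23 med [421. 238.  73.] z [71. 74.] top [420.8 237.9  73.4] (array([421.8, 237.5]), 4.9)
green px [291 258] 1677 med [537. 135.  33.] z [ 6. 55.] top [539.9 138.9  51.2] (array([544. , 153.6]), 21.8)
green px [180 265] 1078 med [669. 143.  31.] z [ 4. 55.] top [672.2 148.7  50.9] (array([675.2, 152. ]), 15.3)
purple px [252 337] 1006 med [597. 253.  24.] z [ 3. 46.] top [600.5 256.   39.7] (array([600.1, 259.5]), 17.3)
metal px [267 120] 1550 med [542. -22.  81.] z [75. 89.] top [541.6 -20.2  85.1] (array([552.7,  -7.6]), 25.3)
metal px [281 298] 475 med [544. 153.  87.] z [80. 89.] top [543.6 153.2  87.2] (array([544.1, 154.2]), 18.4)
metal px [146 303] 107 med [683. 153.  87.] z [78. 88.] top [681.8 153.4  87. ] (array([680.2, 155.7]), 11.4)
tin px [ 79 294] 2462 med [765. 154.  70.] z [61. 72.] top [768.4 156.1  70.2] (array([765.2, 162. ]), 33.0)
2 end [553.  -1. 200.]
[[[1,0.0244,-0.0271,-0.0003,0.001,-0.004,-0.027],[1,0.0252,-0.0264,-0.0004,0.0,0.0,0.0]]]
```

View pics/w1.png

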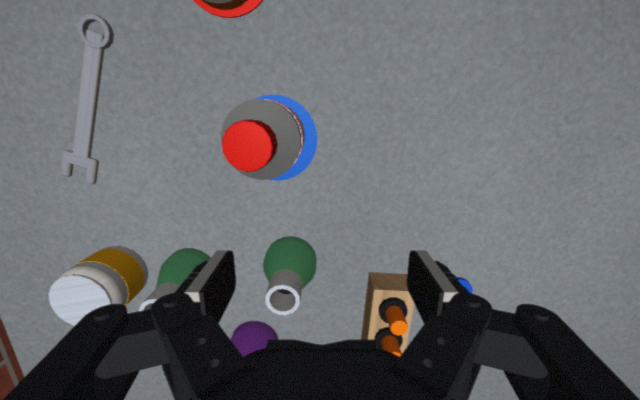

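The wrist view shows the red cap at (248,145) on the blue coaster and agrees with the other cameras to about 2 mm. It measures the cap at (554,-3,125), which is the expected height.

>>> drive_tool([
  [[1,0.0245,-0.027,0,0,0,-0.027],[1,0.025,-0.0265,0,0,0,0],[1,0,0,0.02,0,0,0],[1,0,0,0,0,0,0]],
])

```text
clock: 2.1
position: [553.3, 0.1, 178.8]
ee_rot: [0.709, -0.705, 0.0, 0.002]
contact_force: [-0.1, 0.4, -0.0]
gripper_width: 85.3
```

```bash
python3 -c "
from plan import *
st()
plan([(554,-2.5,96,1)])"
```

```text
t 2.1 p [5.533e+02 1.000e-01 1.788e+02] q [ 0.709 -0.705  0.     0.002] F [-0.1  0.4 -0. ] w 85.3087950796317
2 end [554.   -2.5  96. ]
[[[1,0.0012,-0.0004,0.0414,0.002,-0.003,0.005],[1,0.0013,-0.0004,0.0414,-0.0,0.0,0.0]]]
```

>>> drive_tool([
  [[1,0.0012,0,0.04,0.002,-0.003,0.005],[1,0.0012,0,0.03,0,0,0],[1,0,0,0.012,0,0,0],[1,0,0,0,0,0,0],[0,0,0,0,0,0,0],[0,0,0,0,0,0,0],[0,0,0,0,0,0,0],[0,0,0,0,0,0,0],[0,0,0,0,0,0,0],[0,0,0,0,0,0,0]],
])

```text
clock: 3.1
position: [556.3, 4.0, 103.8]
ee_rot: [0.711, -0.704, 0.004, -0.006]
contact_force: [0.2, -0.8, -2.1]
gripper_width: 36.2
```

>>> drive_tool([
  [[0,0,0,-0.02,0,0,0],[0,0,0,-0.04,0,0,0],[0,0,0,0,0,0,0],[0,0.021,0.0315,0,0,0,0],[0,0.021,0.0315,0,0,0,0],[0,0.021,0.0315,0,0,0,0],[0,0.021,0.0315,0,0,0,0],[0,0,0,0,0,0,0],[0,0,0,0,0,0,0]],
])

```text
clock: 4.0
position: [418.5, -84.0, 154.2]
ee_rot: [0.709, -0.705, -0.003, -0.0]
contact_force: [0.1, 1.0, -4.4]
gripper_width: 36.2
```

```bash
python3 -c "
from plan import *
st()
im,d,X,P=grab('scene','s1.png')
im,d,X,P=grab('wrist','w2.png')
plan([(430,-80,104,0)])"; cd pics; python3 -c "
import cv2,numpy as np
cv2.imwrite('c1.png',np.hstack([cv2.imread('s1.png')[100:300,100:500],cv2.imread('w2.png')[0:400:2,::2][:200]]))"
```

```text
t 4.0 p [418.5 -84.  154.2] q [ 0.709 -0.705 -0.003 -0.   ] F [ 0.1  1.  -4.4] w 36.21797282284519
2 end [430. -80. 104.]
[[[0,-0.0017,-0.0058,0.025,0.006,0.005,0.005],[0,-0.0018,-0.0057,0.025,0.0,-0.0,0.0]]]
```

View pics/c1.png

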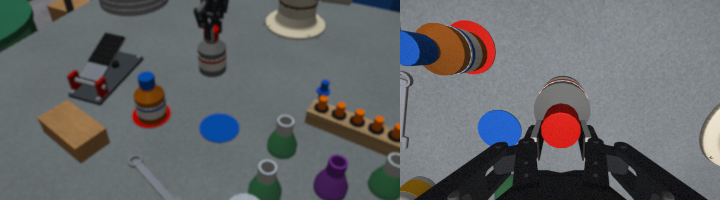

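Waste bottle is held upright and the blue coaster is free. Lowering it at the park spot.

>>> drive_tool([
  [[0,0,0,0.025,0.003,0.003,0.005],[0,0,0,0.02,0,0,0],[0,0,0,0.004,0,0,0],[0,0,0,0,0,0,0],[0,0,0,0,0,0,0]],
])

```text
clock: 4.6
position: [424.1, -81.4, 104.3]
ee_rot: [0.708, -0.706, 0.0, -0.001]
contact_force: [-0.5, 0.1, -4.5]
gripper_width: 36.0
```

>>> drive_tool([
  [[0,0,0,0.003,0,0,0],[0,0,0,0.001,0,0,0],[0,0,0,0,0,0,0]],
])

```text
clock: 4.9
position: [426.0, -80.9, 101.8]
ee_rot: [0.709, -0.706, 0.001, -0.003]
contact_force: [-0.6, 0.3, -3.9]
gripper_width: 36.1
```

>>> drive_tool([
  [[0,0,0,0.002,0,0,0],[0,0,0,0,0,0,0],[1,0,0,0,0,0,0],[1,0,0,0,0,0,0],[1,0,0,0,0,0,0],[1,0,0,0,0,0,0],[1,0,0,-0.04,0,0,0],[1,0,0,-0.04,0,0,0],[1,0,0,-0.01,0,0,0],[1,0,0,0,0,0,0]],
])

```text
clock: 5.9
position: [428.4, -81.4, 196.4]
ee_rot: [0.709, -0.705, 0.005, -0.005]
contact_force: [0.4, 0.1, -0.8]
gripper_width: 85.4
```

```bash
python3 -c "
from plan import *
from m import seg
st()
im,d,X,P=grab('top','t1.png'); seg(im,d,X)
im,d,X,P=grab('wrist','w3.png'); seg(im,d,X)
plan([(592,-164,190,1)])"
```

```text
t 5.9 p [428.4 -81.4 196.4] q [ 0.709 -0.705  0.005 -0.005] F [ 0.4  0.1 -0.8] w 85.39307466475739
blue px [392 181] 206 med [ 589. -165.  125.] z [122. 127.] top [ 589.3 -165.   124.6] (array([ 589.6, -164.8]), 18.0)
blue px [317 204] 1069 med [550.  -0.   2.] z [-1.  6.] top [ 5.501e+02 -1.000e-01  2.500e+00] (array([550.2,   0. ]), 46.8)
red px [487 182] 20 med [ 602. -400.   60.] z [57. 63.] top [ 602.  -400.3   60. ] (array([ 602.2, -400.6]), 12.6)
red px [388 201] 189 med [ 556. -184.    2.] z [-1.  6.] top [ 555.7 -183.6    2.6] (array([ 585.9, -171.3]), 46.0)
green px [255 158] 306 med [655. 150.  33.] z [ 8. 52.] top [657.2 156.   48.1] (array([670.3, 164.8]), 22.9)
green px [169 205] 393 med [537. 356.  31.] z [ 5. 52.] top [538.2 361.9  47.9] (array([543.2, 374.1]), 23.4)
green px [259 208] 279 med [529. 136.  33.] z [10. 52.] top [528.5 141.2  47.4] (array([540.4, 152.7]), 23.1)
purple px [206 182] 508 med [592. 264.  43.] z [ 9. 88.] top [599.1 274.9  85.9] (array([599. , 277.6]), 17.2)
metal px [246 147] 94 med [671. 167.  86.] z [79. 89.] top [670.9 166.6  86.3] (array
[... 1183 characters left out ...]
45.] z [25. 56.] top [655.8 164.2  52.1] (array([657.6, 167.8]), 11.1)
metal px [326 173] 1415 med [ 426. -104.   80.] z [75. 87.] top [ 426.4 -103.5   82.8] (array([424.8, -88.7]), 26.3)
tin px [296 164] 16 med [ 453. -109.   71.] z [64. 72.] top [ 453.2 -108.2   70.8] (array([ 453.3, -108. ]), 6.5)
tin px [289 184] 13 med [460. -89.  71.] z [70. 72.] top [460.1 -89.4  70.7] (array([460.1, -89.1]), 5.7)
tin px [ 24 370] 317 med [780. 137.  70.] z [60. 71.] top [782.4 141.9  70.3] (array([780.1, 145.7]), 25.2)
4 end [ 592. -164.  190.]
[[[1,0.0209,-0.041,0.0016,-0.01,0.0,0.006],[1,0.0207,-0.0411,0.0012,0.0,0.0,0.0],[1,0.0206,-0.0412,0.0011,0.0,0.0,0.0],[1,0.0207,-0.0411,0.0012,0.0,0.0,0.0]]]
```

View pics/w3.png

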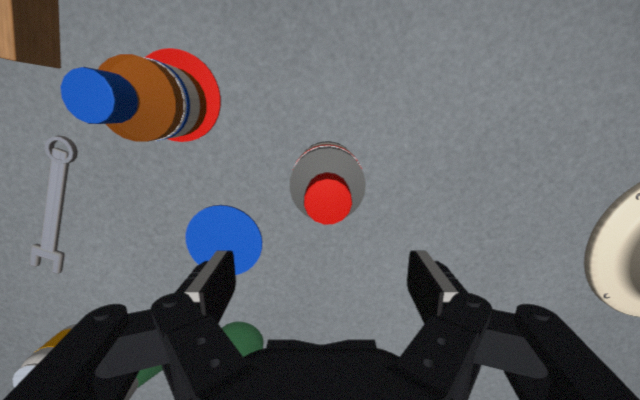

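Waste bottle is parked upright at (425,-88), pixel (327,199). Next is the fresh bottle, cap at (592,-164).

>>> drive_tool([
  [[1,0.021,-0.041,0.001,-0.01,0,0.006],[1,0.021,-0.041,0.001,0,0,0],[1,0.021,-0.041,0.001,0,0,0],[1,0.02,-0.039,0.001,0,0,0],[1,0,0,0,0,0,0],[1,0,0,0,0,0,0]],
])

```text
clock: 6.6
position: [588.7, -166.9, 177.3]
ee_rot: [0.708, -0.707, -0.008, 0.007]
contact_force: [-0.1, 0.3, -0.1]
gripper_width: 85.6
```

```bash
python3 -c "
from plan import *
st()
plan([(592,-164,150,1),(592,-164,101,1)])"
```

```text
t 6.6 p [ 588.7 -166.9  177.3] q [ 0.708 -0.707 -0.008  0.007] F [-0.1  0.3 -0.1] w 85.5850145872831
3 end [ 592. -164.  101.]
[[[1,-0.0029,-0.0038,0.0273,0.021,0.002,0.001],[1,0.0,-0.0,0.0245,0.0,0.0,0.0],[1,0.0,-0.0001,0.0245,0.0,0.0,0.0]]]
```

>>> drive_tool([
  [[1,-0.003,-0.004,0.027,0.018,0.002,0],[1,0,0,0.025,0,0,0],[1,0,0,0.018,0,0,0],[1,0,0,0,0,0,0]],
])

```text
clock: 7.0
position: [586.9, -161.9, 102.4]
ee_rot: [0.708, -0.706, -0.003, 0.003]
contact_force: [-0.2, -0.7, 0.2]
gripper_width: 85.5
```

>>> drive_tool([
  [[1,0.002,-0.004,0.001,0,0,0],[0,0,0,0,0,0,0],[0,0,0,0,0,0,0],[0,0,0,0,0,0,0],[0,0,0,0,0,0,0],[0,0,0,0,0,0,0],[0,0,0,0,0,0,0]],
])

```text
clock: 7.7
position: [591.7, -163.2, 105.4]
ee_rot: [0.708, -0.706, -0.001, 0.001]
contact_force: [1.2, 0.4, -0.3]
gripper_width: 35.8
```

>>> drive_tool([
  [[0,0,0,-0.02,0,0,0],[0,0,0,-0.03,0,0,0],[0,0,0,0,0,0,0]],
])

```text
clock: 8.0
position: [589.9, -163.0, 153.8]
ee_rot: [0.708, -0.706, -0.004, 0.003]
contact_force: [1.7, 0.1, -1.4]
gripper_width: 36.1
```

```bash
python3 -c "
from plan import *
st()
from m import seg
im,d,X,P=grab('wrist','w4.png'); seg(im,d,X)"
```

```text
t 8.0 p [ 589.9 -163.   153.8] q [ 0.708 -0.706 -0.004  0.003] F [ 1.7  0.1 -1.4] w 36.13116687929664
blue px [322 225] 377 med [ 590. -181.  156.] z [150. 160.] top [ 590.2 -180.7  157.1] (array([ 589.6, -171. ]), 17.2)
blue px [340 320] 2119 med [565.   2.   4.] z [2. 5.] top [565.2   2.    3.6] (array([565.3,  -4.3]), 45.0)
red px [309   2] 182 med [ 599. -309.   60.] z [58. 62.] top [ 598.7 -309.5   60.1] (array([ 594.5, -308.9]), 14.5)
red px [320 155] 2445 med [ 589. -196.    3.] z [ 2. 52.] top [ 589.5 -195.6    3.5] (array([ 589.2, -169.7]), 47.3)
red px [472 251] 215 med [ 450. -114.   48.] z [45. 51.] top [ 450.  -114.1   48.4] (array([ 438.2, -100.4]), 31.7)
red px [542 315] 2764 med [430. -96. 122.] z [ 99. 124.] top [426.6 -90.6 122.6] (array([424.8, -88.3]), 19.7)
orange px [321 203] 3865 med [ 590. -184.  130.] z [123. 139.] top [ 590.5 -180.3  135.1] (array([ 589.8, -169.2]), 24.8)
metal px [320 167] 212 med [ 590. -198.   85.] z [76. 93.] top [ 591.9 -198.8   88.8] (array([ 590.6, -192. ]), 22.8)
metal px [505 280] 2026 med [ 438. -104.   81.] z [75. 88.] top [ 437.8 -101.2   84.8] (array([426.4, -89.1]), 24.8)
tin px [499 263] 220 med [ 439. -113.   76.] z [72. 80.] top [ 438.2 -112.3   77.3] (array([ 438. , -112.7]), 11.1)
```

View pics/w4.png

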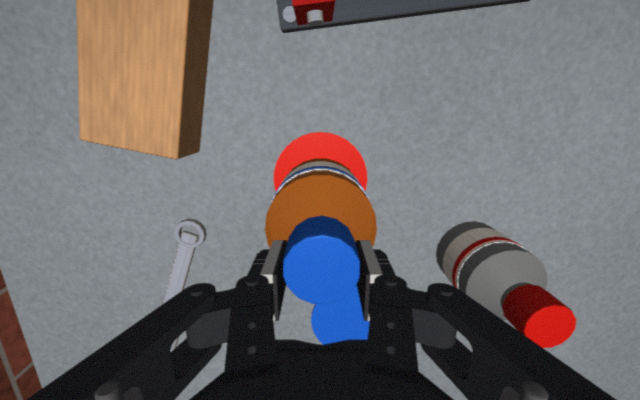

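>>> drive_tool([
  [[0,-0.041,0.01,0,0.006,0,0],[0,-0.041,0.01,0,0,0,0],[0,-0.041,0.01,0,0,0,0],[0,-0.041,0.009,0,0,0,0],[0,0,0,0,0,0,0],[0,0,0,0,0,0,0]],
])

```text
clock: 8.65
position: [540.8, 5.7, 141.0]
ee_rot: [-0.705, 0.709, 0.011, -0.008]
contact_force: [-0.1, -0.9, -2.4]
gripper_width: 36.0
```

```bash
python3 -c "
from plan import *
st()
from m import seg
im,d,X,P=grab('top','t2.png'); seg(im,d,X)
plan([(551,3,108,0,20)])" | grep -v tin
```

```text
t 8.65 p [540.8   5.7 141. ] q [-0.705  0.709  0.011 -0.008] F [-0.1 -0.9 -2.4] w 36.03374384809142
blue px [332 208] 84 med [541. -38.   3.] z [-1.  6.] top [540.6 -37.6   3. ] (array([538.1, -30. ]), 32.5)
blue px [238 292] 85 med [337. 181.  30.] z [27. 59.] top [336.5 182.1  57.1] (array([335.5, 183.6]), 7.9)
red px [386 191] 1042 med [ 586. -172.    3.] z [-1.  6.] top [ 587.6 -171.9    2.7] (array([ 586.7, -171.4]), 46.6)
red px [486 182] 19 med [ 602. -398.   60.] z [57. 63.] top [ 603.1 -398.    60.5] (array([ 601.8, -398.7]), 11.9)
red px [451 186] 27 med [ 591. -317.   59.] z [58. 62.] top [ 591.4 -317.1   59.4] (array([ 591.4, -314.8]), 12.3)
red px [351 257] 26 med [423. -79. 121.] z [120. 124.] top [423.5 -78.7 121.2] (array([424.6, -77.7]), 11.7)
green px [259 148] 53 med [683. 145.  36.] z [21. 52.] top [677.5 146.5  47. ] (array([679.6, 149.9]), 11.3)
green px [259 216] 24 med [514. 140.  23.] z [12. 34.] top [515.5 145.   29.7] (array([515.8, 144.4]), 7.5)
metal px [246 147] 93 med [672. 166.  86.] z [78. 89.] top [669.6 165.8  86.4] (array([671.4, 166.2]), 17.7)
2 end [551.   3. 108.]
[[[0,0.0013,-0.0056,0.0163,0.028,0.004,-0.006],[0,0.0012,-0.0051,0.0164,0.0,-0.0,-0.0]]]
```

>>> drive_tool([
  [[0,0.001,-0.0055,0.016,0.028,0.004,-0.006],[0,0.001,-0.005,0.012,0,0,0],[0,0,0,0.002,0,0,0],[0,0,0,0,0,0,0]],
])

```text
clock: 9.1
position: [550.9, -0.1, 107.5]
ee_rot: [-0.705, 0.709, 0.001, -0.002]
contact_force: [0.1, -1.0, -3.4]
gripper_width: 35.9
```

```bash
python3 -c "
from plan import *
st()
im,d,X,P=grab('wrist','w5.png')
plan([(551,2,106,0,20)])" | grep -v tin
```

```text
t 9.1 p [ 5.509e+02 -1.000e-01  1.075e+02] q [-0.705  0.709  0.001 -0.002] F [ 0.1 -1.  -3.4] w 35.94483554784273
1 end [551.   2. 106.]
[[[0,-0.0021,0.0001,0.0017,0.003,-0.001,-0.005]]]
```

View pics/w5.png

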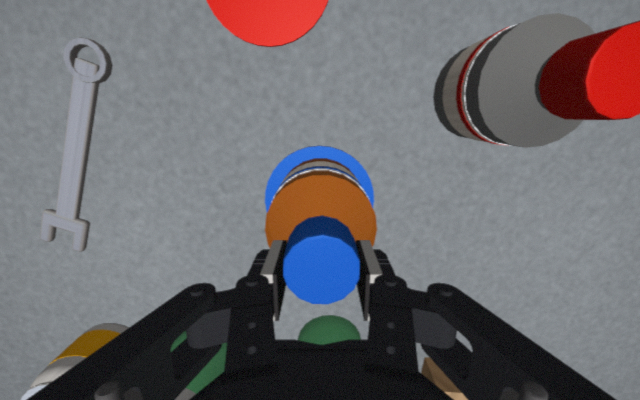

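>>> drive_tool([
  [[0,-0.002,0,0.002,0.003,0,-0.004],[0,0,0,0.002,0,0,0],[0,0,0,0,0,0,0]],
])

```text
clock: 9.45
position: [552.6, 1.6, 105.9]
ee_rot: [-0.707, 0.708, -0.001, 0.001]
contact_force: [-0.5, -0.1, -2.6]
gripper_width: 36.1
```

>>> drive_tool([
  [[0,0,0,0.002,0,0,0],[0,0,0,0.001,0,0,0],[0,0,0,0,0,0,0]],
])

```text
clock: 9.75
position: [553.1, 1.6, 105.6]
ee_rot: [-0.707, 0.707, -0.002, 0.001]
contact_force: [-0.3, -0.6, -2.2]
gripper_width: 35.9
```

>>> drive_tool([
  [[0,0,0,0.002,0,0,0],[1,0,0,0,0,0,0],[1,0,0,0,0,0,0],[1,0,0,0,0,0,0],[1,0,0,0,0,0,0],[1,0,0,-0.04,0,0,0],[1,0,0,-0.04,0,0,0],[1,0,0,-0.01,0,0,0],[1,0,0,0,0,0,0]],
])

```text
clock: 10.65
position: [554.4, 2.0, 196.6]
ee_rot: [0.708, -0.707, 0.004, -0.002]
contact_force: [-0.0, 0.2, -0.7]
gripper_width: 85.7
```

```bash
python3 -c "
from plan import *
st()
from m import seg
im,d,X,P=grab('wrist','w6.png'); seg(im,d,X)
plan([(425,-88,190,1)])" | grep -v tin
```

```text
t 10.65 p [554.4   2.  196.6] q [ 0.708 -0.707  0.004 -0.002] F [-0.   0.2 -0.7] w 85.66578000491832
blue px [328 154] 1097 med [544. -29.   3.] z [2. 5.] top [543.8 -29.    3.5] (array([552. ,   1.8]), 47.7)
blue px [322 206] 1895 med [554.  -2. 125.] z [109. 127.] top [ 5.545e+02 -3.000e-01  1.254e+02] (array([554.9,   0.8]), 18.8)
red px [289  26] 4752 med [ 589. -156.    3.] z [2. 5.] top [ 589.1 -156.     3.3] (array([ 589.2, -168. ]), 47.1)
red px [507  86] 2578 med [427. -89. 122.] z [110. 124.] top [425.8 -88.  122.4] (array([424.7, -87.5]), 19.3)
red px [426 115] 19 med [456. -69.  49.] z [46. 51.] top [456.2 -68.6  49.4] (array([455.5, -69.4]), 7.4)
orange px [322 168] 799 med [555. -24.  81.] z [75. 89.] top [556.4 -19.   85.8] (array([555.5, -14.7]), 19.6)
green px [331 292] 1752 med [545. 134.  33.] z [ 5. 55.] top [544.9 138.8  51.4] (array([544., 153.]), 21.6)
green px [241 304] 1060 med [654. 152.  31.] z [ 4. 55.] top [657.8 156.1  50.8] (array([661.7, 163.4]), 17.6)
metal px [464  74] 1296 med [ 442. -102.   80.] z [75. 88.] top [440.9 -98.4  83.9] (array([431.9, -94.4]), 22.2)
metal px [331 330] 288 med [546. 143.  87.] z [79. 88.] top [546.2 143.4  87.2] (array([544.5, 152.4]), 17.6)
4 end [425. -88. 190.]
[[[1,0.0224,0.0323,0.0013,-0.008,-0.003,0.002],[1,0.0225,0.0323,0.0015,0.0,0.0,-0.0],[1,0.0225,0.0323,0.0015,0.0,0.0,-0.0],[1,0.0225,0.0323,0.0015,0.0,0.0,-0.0]]]
```

Fresh bottle stands on blue, 3 mm off centre. Next is the waste bottle at (424.7,-87.5).

>>> drive_tool([
  [[1,0.0225,0.0325,0,0,-0.003,0.002],[1,0.0225,0.0325,0,0,0,0],[1,0.0225,0.0325,0,0,0,0],[1,0.0225,0.032,0,0,0,0],[1,0,0,0,0,0,0],[1,0,0,0,0,0,0]],
])

```text
clock: 11.3
position: [414.9, -90.8, 184.8]
ee_rot: [-0.707, 0.707, 0.003, -0.004]
contact_force: [0.5, 0.5, -0.6]
gripper_width: 85.8
```

```bash
python3 -c "
from plan import *
st()
plan([(425,-88,102,1,30)])"
```

```text
t 11.3 p [414.9 -90.8 184.8] q [-0.707  0.707  0.003 -0.004] F [ 0.5  0.5 -0.6] w 85.75332572101142
3 end [425. -88. 102.]
[[[1,-0.001,-0.0036,0.0276,0.01,-0.0,-0.001],[1,-0.0009,-0.0034,0.0276,0.0,-0.0,-0.0],[1,-0.001,-0.0034,0.0276,0.0,-0.0,-0.0]]]
```

>>> drive_tool([
  [[1,-0.001,-0.005,0.027,0.01,0,0],[1,-0.001,-0.003,0.027,0,0,0],[1,-0.001,-0.001,0.022,0,0,0],[1,0,0,0.002,0,0,0],[1,0,0,0,0,0,0],[0,0,0,0,0,0,0],[0,0,0,0,0,0,0],[0,0,0,0,0,0,0],[0,0,0,0,0,0,0],[0,0,0,0,0,0,0],[0,0,0,0,0,0,0]],
])

```text
clock: 12.4
position: [427.4, -85.9, 104.2]
ee_rot: [0.707, -0.707, 0.001, -0.0]
contact_force: [-0.0, 0.1, -3.0]
gripper_width: 36.0
```

>>> drive_tool([
  [[0,0,0,-0.02,0,0,0],[0,0,0,-0.03,0,0,0],[0,0,0,-0.01,0,0,0],[0,0,0,0,0,0,0]],
])

```text
clock: 12.8
position: [424.7, -85.8, 162.9]
ee_rot: [-0.707, 0.708, 0.002, -0.001]
contact_force: [-0.9, 0.3, -5.5]
gripper_width: 35.9
```

```bash
python3 -c "
from plan import *
st()
im,d,X,P=grab('wrist','w7.png')
plan([(588,-169,165,0)])"
```

```text
t 12.8 p [424.7 -85.8 162.9] q [-0.707  0.708  0.002 -0.001] F [-0.9  0.3 -5.5] w 35.890385277490026
4 end [ 588. -169.  165.]
[[[0,0.0207,-0.0409,-0.0009,0.006,0.001,-0.001],[0,0.0208,-0.041,-0.0007,0.0,-0.0,-0.0],[0,0.0208,-0.0409,-0.0007,0.0,-0.0,-0.0],[0,0.0208,-0.0409,-0.0007,0.0,-0.0,-0.0]]]
```

View pics/w7.png

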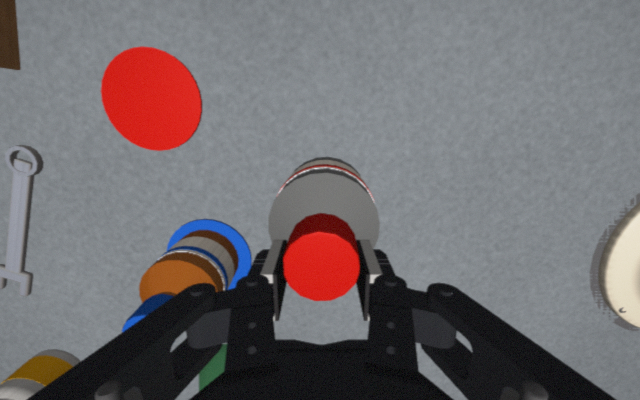

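>>> drive_tool([
  [[0,0.021,-0.041,0,0.006,0,0],[0,0.021,-0.041,0,0,0,0],[0,0.021,-0.041,0,0,0,0],[0,0.02,-0.04,0,0,0,0],[0,0,0,0,0,0,0],[0,0,0,0,0,0,0]],
])

```text
clock: 13.45
position: [584.9, -171.4, 145.4]
ee_rot: [-0.706, 0.708, 0.01, -0.006]
contact_force: [0.3, 0.3, -4.7]
gripper_width: 36.2
```

```bash
python3 -c "
from plan import *
st()
plan([(588,-168,112,0,25)])"
```

```text
t 13.45 p [ 584.9 -171.4  145.4] q [-0.706  0.708  0.01  -0.006] F [ 0.3  0.3 -4.7] w 36.168947044174075
2 end [ 588. -168.  112.]
[[[0,-0.0016,-0.0019,0.0167,0.023,0.005,-0.003],[0,-0.0017,-0.0015,0.0166,-0.0,-0.0,0.0]]]
```

>>> drive_tool([
  [[0,-0.0015,-0.002,0.017,0.023,0.005,-0.003],[0,-0.0015,-0.002,0.012,0,0,0],[0,0,0,0.002,0,0,0],[0,0,0,0,0,0,0]],
])

```text
clock: 13.85
position: [584.4, -167.0, 108.7]
ee_rot: [0.707, -0.707, -0.003, 0.003]
contact_force: [-0.3, 0.8, -4.5]
gripper_width: 35.5
```

```bash
python3 -c "
from plan import *
st()
im,d,X,P=grab('wrist','w8.png')
plan([(588.5,-168,108,0,25)])"
```

```text
t 13.85 p [ 584.4 -167.   108.7] q [ 0.707 -0.707 -0.003  0.003] F [-0.3  0.8 -4.5] w 35.51952623084278
1 end [ 588.5 -168.   108. ]
[[[0,0.001,-0.0039,0.0009,0.008,0.001,0.001]]]
```

View pics/w8.png

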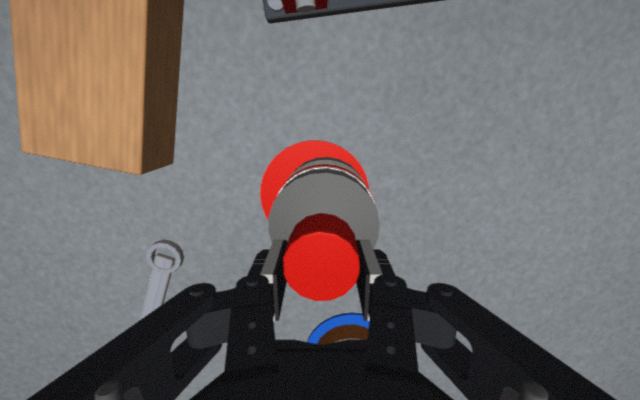

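>>> drive_tool([
  [[0,0.001,-0.004,0.0,0.006,0,0],[0,0,0,0.002,0,0,0],[0,0,0,0,0,0,0]],
])

```text
clock: 14.2
position: [590.0, -167.9, 109.0]
ee_rot: [0.708, -0.707, 0.001, -0.001]
contact_force: [-0.4, -0.4, -5.1]
gripper_width: 35.9
```

>>> drive_tool([
  [[0,0,-0.001,0.002,0,0,0],[0,0,0,0.001,0,0,0],[0,0,0,0,0,0,0]],
])

```text
clock: 14.5
position: [591.7, -168.2, 107.3]
ee_rot: [0.708, -0.706, 0.002, -0.002]
contact_force: [0.6, -0.2, -4.0]
gripper_width: 36.1
```

>>> drive_tool([
  [[0,0,0.001,0.002,0,0,0],[0,0,0,0,0,0,0],[1,0,0,0,0,0,0],[1,0,0,0,0,0,0],[1,0,0,0,0,0,0],[1,0,0,0,0,0,0],[1,0,0,-0.04,0,0,0],[1,0,0,-0.04,0,0,0],[1,0,0,-0.01,0,0,0],[1,0,0,0,0,0,0]],
])

```text
clock: 15.5
position: [592.7, -168.9, 201.6]
ee_rot: [0.708, -0.706, 0.005, -0.003]
contact_force: [0.4, 0.8, 0.4]
gripper_width: 85.4
```

```bash
python3 -c "
from plan import *
st()
from m import seg
im,d,X,P=grab('wrist','w9.png'); seg(im,d,X)
im,d,X,P=grab('top','t3.png'); seg(im,d,X); np.savez('t3.npz',im=im,X=X)
im,d,X,P=grab('scene','s3.png'); np.savez('s3.npz',im=im,X=X)
" | grep -v tin
```

```text
t 15.5 p [ 592.7 -168.9  201.6] q [ 0.708 -0.706  0.005 -0.003] F [0.4 0.8 0.4] w 85.4119976609186
blue px [354 287] 939 med [549. -24.   4.] z [2. 5.] top [548.8 -24.4   3.6] (array([552.7,   0.6]), 47.9)
blue px [351 302] 106 med [560. -33.  51.] z [48. 54.] top [559.3 -33.2  50.8] (array([557.1, -19.8]), 30.0)
red px [321  24] 554 med [ 595. -314.   60.] z [58. 62.] top [ 594.8 -314.3   60.4] (array([ 595.1, -314.3]), 15.6)
red px [325 153] 1031 med [ 592. -200.    3.] z [2. 5.] top [ 591.6 -200.4    3.4] (array([ 589.5, -169.8]), 47.2)
red px [327 204] 1827 med [ 589. -173.  125.] z [109. 127.] top [ 589.1 -171.6  125.4] (array([ 589.2, -171. ]), 18.8)
metal px [326 174] 1638 med [ 590. -189.   81.] z [75. 90.] top [ 590.6 -186.9   85.8] (array([ 589.7, -172.7]), 26.1)
metal px [294 195] 18 med [ 620. -166.   78.] z [75. 81.] top [ 619.7 -166.5   78.3] (array([ 620.8, -167.1]), 4.0)
blue px [236 292] 131 med [337. 183.  32.] z [26. 60.] top [336.4 186.9  57.3] (array([336. , 187.3]), 9.7)
red px [372 185] 64 med [ 603. -134.    2.] z [-1.  5.] top [ 603.  -134.5    2.2] (array([ 
[... 553 characters left out ...]
155.9  47.7] (array([671.3, 165.4]), 22.6)
green px [169 205] 394 med [537. 357.  31.] z [ 5. 52.] top [537.4 359.9  49. ] (array([543.7, 373.9]), 22.2)
green px [259 208] 265 med [529. 136.  34.] z [ 9. 53.] top [529.4 141.5  48.6] (array([540.6, 153.9]), 22.3)
purple px [206 182] 501 med [592. 264.  42.] z [10. 88.] top [599.1 274.6  85.5] (array([599.2, 277.5]), 17.4)
metal px [246 147] 92 med [672. 167.  86.] z [78. 89.] top [670.8 167.1  86.2] (array([671. , 165.8]), 17.8)
metal px [152 200] 94 med [544. 374.  86.] z [83. 88.] top [544.2 373.6  85.8] (array([544.2, 375.7]), 18.1)
metal px [249 203] 97 med [542. 155.  86.] z [77. 90.] top [542.2 154.7  85.8] (array([541.3, 153.7]), 17.7)
```

View pics/s3.png

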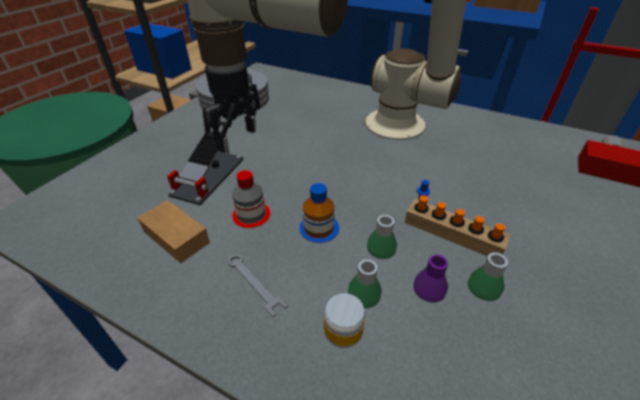

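Both bottles stand on their own coasters, 1–2 mm off centre. Next I'll measure the pedal.

```bash
python3 -c "
from plan import *
import numpy as np
for n in 't3','s3','top0','scene0':
    X=np.load(n+'.npz')['X']
    h=np.array([599.5,-355.7]); u=np.array([-.99,-.14]); v=np.array([-.14,.99])
    D=X[...,:2]-h; a=D@u; b=D@v
    for r in (60,80,100,112,125,145):
        m=(abs(a-r)<5)&(abs(b)<12)&(X[...,2]>20); print(n,r,m.sum(),np.round(np.nanmedian(X[m],0),1) if m.any() else '')
    m=(a>20)&(a<160)&(X[...,2]>30)&(X[...,2]<120)&(abs(b)<60); print('b range',np.round(np.percentile(b[m],[2,50,98]),1))
st()
plan([(488,-371,150,0)])
"
```

```text
t3 60 42 [ 540.  -364.2   69.2]
t3 80 44 [ 519.7 -365.9   77.9]
t3 100 49 [ 500.8 -369.    85.8]
t3 112 48 [ 488.5 -371.2   89. ]
t3 125 51 [ 476.  -372.7   93.7]
t3 145 46 [ 456.2 -376.3  100.5]
b range [-28.4   2.8  32.4]
s3 60 32 [ 541.7 -361.7   72. ]
s3 80 27 [ 521.4 -365.6   79.3]
s3 100 26 [ 501.2 -370.3   86.2]
s3 112 43 [ 488.5 -368.6   88.5]
s3 125 33 [ 476.6 -372.6   93.5]
s3 145 0 
b range [-28.5   2.6  32.8]
top0 60 42 [ 539.1 -363.1   69.8]
top0 80 45 [ 519.7 -366.7   78.3]
top0 100 47 [ 500.9 -369.2   85. ]
top0 112 50 [ 489.5 -371.2   89. ]
top0 125 51 [ 476.1 -373.    93. ]
top0 145 46 [ 456.2 -375.4  100.2]
b range [-28.7   3.1  32.4]
scene0 60 29 [ 540.4 -363.    71.7]
scene0 80 26 [ 521.2 -369.    79.5]
scene0 100 22 [ 500.7 -368.8   86.5]
scene0 112 47 [ 488.2 -368.9   88.6]
scene0 125 34 [ 475.4 -372.4   94. ]
scene0 145 11 [ 458.1 -375.8  100.3]
b range [-28.5   5.8  33.6]
t 15.65 p [ 591.2 -168.8  198.7] q [ 0.708 -0.706  0.003 -0.001] F [-0.8  0.3 -0.3] w 85.15450274036687
5 end [ 488. -371.  150.]
[[[0,0.0404,0.0208,0.0097,-0.005,-0.002,0.003],[0,0.0404,0.0207,0.0098,-0.0,-0.0,0.0],[0,0.0404,0.0207,0.0097,-0.0,-0.0,0.0],[0,0.0405,0.0206,0.0097,-0.0,-0.0,0.0],[0,0.0404,0.0207,0.0098,-0.0,-0.0,0.0]]]
```

>>> drive_tool([
  [[0,0.04,0.021,0.005,0,0,0.003],[0,0.04,0.021,0.008,0,0,0],[0,0.04,0.021,0.008,0,0,0],[0,0.04,0.021,0.008,0,0,0],[0,0.04,0.02,0.008,0,0,0],[0,0,0,0,0,0,0],[0,0,0,0,0,0,0]],
])

```text
clock: 16.35
position: [479.5, -372.5, 146.5]
ee_rot: [0.708, -0.706, -0.008, 0.003]
contact_force: [-0.1, -0.1, 0.2]
gripper_width: -0.2
```

```bash
python3 -c "
from plan import *
st()
plan([(487,-369,98,0)])
"
```

```text
t 16.35 p [ 479.5 -372.5  146.5] q [ 0.708 -0.706 -0.008  0.003] F [-0.1 -0.1  0.2] w -0.22003799920480657
2 end [ 487. -369.   98.]
[[[0,-0.0016,-0.0041,0.0242,0.015,0.007,0.003],[0,-0.0017,-0.0038,0.0243,-0.0,-0.0,0.0]]]
```

>>> drive_tool([
  [[0,-0.0015,-0.004,0.024,0.015,0.007,0.003],[0,-0.0015,-0.004,0.02,0,0,0],[0,0,0,0,0,0,0]],
])

```text
clock: 16.65
position: [487.5, -367.3, 99.3]
ee_rot: [0.708, -0.707, -0.001, 0.0]
contact_force: [-0.2, -0.3, 0.6]
gripper_width: 0.1
```

>>> drive_tool([
  [[0,0,0,0.012,0,0,0],[0,0,0,0.012,0,0,0],[0,0,0,0.01,0,0,0],[0,0,0,0,0,0,0]],
])

```text
clock: 17.05
position: [489.4, -367.1, 67.2]
ee_rot: [0.71, -0.705, 0.001, 0.001]
contact_force: [-0.2, 1.5, 6.5]
gripper_width: -0.4
```

>>> drive_tool([
  [[0,0,0,0.008,0,0,0],[0,0,0,0.005,0,0,0],[0,0,0,0.003,0,0,0]],
])

```text
clock: 17.35
position: [488.5, -367.8, 55.0]
ee_rot: [0.71, -0.704, 0.001, 0.002]
contact_force: [-2.7, 1.4, 8.2]
gripper_width: 0.1
```

>>> drive_tool([
  [[0,0,0,0.003,0,0,0],[0,0,0,0.002,0,0,0]],
])

```text
clock: 17.55
position: [488.4, -367.8, 53.7]
ee_rot: [0.711, -0.703, 0.001, 0.003]
contact_force: [-3.4, 3.7, 12.3]
gripper_width: -0.3
```

>>> drive_tool([
  [[0,0,0,0.003,0,0,0],[0,0,0,0.002,0,0,0],[0,0,0,0.002,0,0,0]],
])

```text
clock: 17.85
position: [488.4, -367.8, 53.8]
ee_rot: [0.712, -0.703, 0.002, 0.003]
contact_force: [-3.6, 2.0, 8.2]
gripper_width: 0.1
```

>>> drive_tool([
  [[0,0,0,0.004,0,0,0],[0,0,0,0.004,0,0,0],[0,0,0,0.004,0,0,0],[0,0,0,0.004,0,0,0],[0,0,0,0.004,0,0,0],[0,0,0,0.004,0,0,0],[0,0,0,0.004,0,0,0]],
])

```text
clock: 18.55
position: [488.4, -367.9, 53.3]
ee_rot: [0.715, -0.699, 0.006, 0.006]
contact_force: [-5.4, 6.1, 20.4]
gripper_width: 0.0
```

```bash
python3 -c "
from plan import *
st()
im,d,X,P=grab('top','t4.png')
h=np.array([599.5,-355.7]); u=np.array([-.99,-.14]); v=np.array([-.14,.99])
D=X[...,:2]-h; a=D@u; b=D@v
for r in (60,80,135,145,152):
        m=(abs(a-r)<5)&(abs(b)<25)&(X[...,2]>20)&(X[...,2]<110); print(r,m.sum(),np.round(np.nanmedian(X[m],0),1) if m.any() else '')
cv2.imwrite('pics/t4c.png',cv2.resize(im[150:290,400:540,::-1],None,fx=4,fy=4))
"
```

```text
t 18.55 p [ 488.4 -367.9   53.3] q [ 0.715 -0.699  0.006  0.006] F [-5.4  6.1 20.4] w 0.020981149122447668
60 0 
80 0 
135 9 [ 466.7 -361.6  107.8]
145 8 [ 456.  -371.1  107.2]
152 3 [ 454.6 -390.8   57.4]
```

View pics/t4c.png

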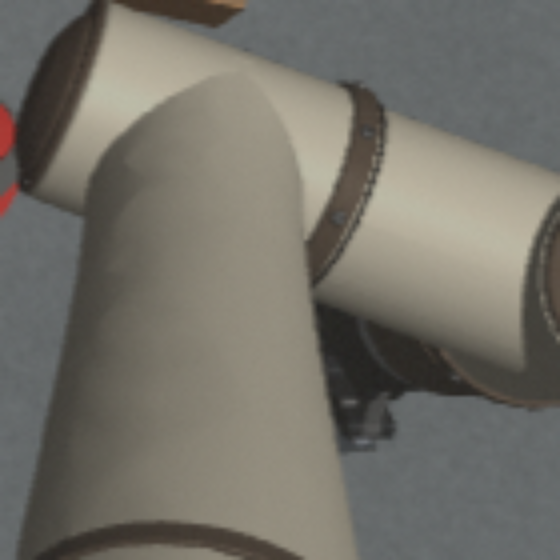

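The pedal is solid on its stop: 20 N and no further travel, with z = 53 mm matching the expected 53.6. Releasing it.

>>> drive_tool([
  [[0,0,0,0.001,0,0,0],[0,0,0,-0.01,0,0,0],[0,0,0,-0.02,0,0,0],[0,0,0,-0.03,0,0,0],[0,0,0,-0.04,0,0,0],[0,0,0,-0.04,0,0,0],[0,0,0,-0.02,0,0,0],[0,0,0,0,0,0,0]],
])

```text
clock: 19.4
position: [493.8, -363.7, 225.6]
ee_rot: [0.716, -0.698, 0.015, 0.001]
contact_force: [-1.2, 0.0, -0.1]
gripper_width: 0.1
```

```bash
python3 -c "
from plan import *
st()
im,d,X,P=grab('wrist','w10.png')
plan([(430,100,210,.8),(421,203,210,.8)])
"
```

```text
t 19.4 p [ 493.8 -363.7  225.6] q [ 0.716 -0.698  0.015  0.001] F [-1.2  0.  -0.1] w 0.0686999781383189
13 end [421. 203. 210.]
[[[0.8,-0.0465,0.0052,0.0003,-0.018,-0.021,0.025],[0.8,-0.0463,0.0063,0.0014,-0.0,-0.0,-0.0],[0.8,-0.0464,0.0064,0.0014,-0.0,-0.0,-0.0],[0.8,-0.0463,0.0063,0.0014,-0.0,-0.0,-0.0],[0.8,-0.0464,0.0063,0.0014,-0.0,-0.0,-0.0],[0.8,-0.0463,0.0064,0.0014,-0.0,-0.0,-0.0],[0.8,-0.0463,0.0063,0.0014,-0.0,-0.0,-0.0],[0.8,-0.0464,0.0063,0.0014,-0.0,-0.0,-0.0],[0.8,-0.0463,0.0064,0.0015,-0.0,-0.0,-0.0],[0.8,-0.0464,0.0063,0.0014,-0.0,-0.0,-0.0],[0.8,-0.0343,0.003,-0.0,-0.0,-0.0,-0.0],[0.8,-0.0343,0.003,-0.0,-0.0,-0.0,-0.0],[0.8,-0.0343,0.003,-0.0001,-0.0,-0.0,-0.0]]]
```

View pics/w10.png

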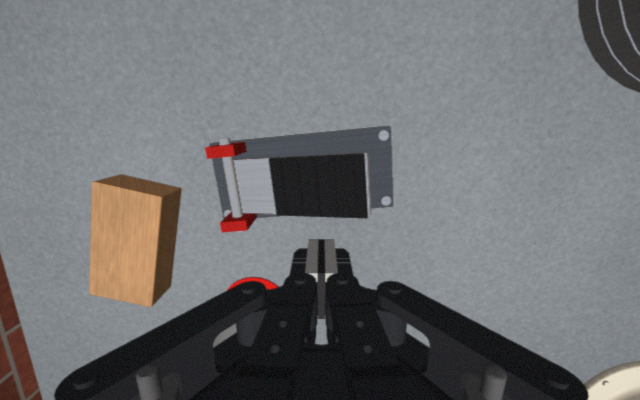

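The pedal (row 185) has come back up: the pad slope is visible again. On to the stoppers; I'll start with the far end of the rack, away from the blue look-alike.

>>> drive_tool([
  [[0.5,-0.0465,0.003,0,-0.018,-0.021,0.025],[0.5,-0.047,0.004,0.001,0,0,0],[0.5,-0.047,0.004,0.001,0,0,0],[0.5,-0.047,0.004,0.001,0,0,0],[0.5,-0.047,0.004,0.001,0,0,0],[0.5,-0.047,0.004,0.001,0,0,0],[0.5,-0.047,0.004,0.001,0,0,0],[0.5,-0.047,0.004,0.001,0,0,0],[0.5,-0.047,0.004,0.001,0,0,0],[0.5,-0.047,0.004,0.001,0,0,0],[0.5,-0.047,0.004,0.001,0,0,0],[0.5,-0.047,0.004,0.001,0,0,0],[0.5,-0.047,0.004,0.001,0,0,0],[0.5,-0.047,0.004,0.001,0,0,0],[0.5,-0.047,0.004,0,0,0,0],[0.5,0,0,0,0,0,0]],
])

```text
clock: 21.05
position: [420.8, 366.2, 181.0]
ee_rot: [-0.703, 0.711, 0.012, -0.017]
contact_force: [-0.4, -0.7, -0.3]
gripper_width: 42.6
```

```bash
cat >> m.py <<'E'
def pedal(X):
    h=np.array([599.5,-355.7]); u=np.array([-.99,-.14]); v=np.array([-.14,.99])
    D=X[...,:2]-h; a=D@u; b=D@v; m=(a>50)&(a<150)&(abs(b-2)<20)&(X[...,2]>20)
    c=np.polyfit(a[m],X[m][:,2],1); print('pedal slope rad',np.arctan(c[0]).round(3),'joint',(.35-np.arctan(c[0])).round(3))
E
python3 -c "
from plan import *
from m import seg,pedal
st()
im,d,X,P=grab('top','t5.png'); pedal(X)
im,d,X,P=grab('wrist','w11.png'); seg(im,d,X)
pedal(np.load('t3.npz')['X'])
plan([(435,371,120,.5)])
"
```

```text
t 21.05 p [420.8 366.2 181. ] q [-0.703  0.711  0.012 -0.017] F [-0.4 -0.7 -0.3] w 42.60198596792294
pedal slope rad 0.335 joint 0.015
blue px [403   5] 354 med [339. 199.  30.] z [26. 35.] top [339.1 199.4  30.2] (array([338.3, 195.8]), 15.1)
orange px [313   2] 45 med [420. 212.  73.] z [71. 74.] top [419.6 211.8  72.8] (array([419.6, 210.2]), 6.7)
orange px [309  53] 136 med [423. 246.  73.] z [45. 75.] top [424.4 246.5  72.9] (array([423.7, 245.4]), 9.7)
orange px [306 110] 123 med [427. 289.  73.] z [45. 74.] top [428.  288.3  72.8] (array([427.5, 287.2]), 9.7)
orange px [303 162] 139 med [431. 333.  73.] z [45. 74.] top [431.7 332.4  73. ] (array([431.1, 329.1]), 9.8)
orange px [300 208] 198 med [434. 373.  73.] z [70. 75.] top [434.3 372.9  73.3] (array([434.8, 370.6]), 9.7)
green px [35  6] 752 med [664. 196.  17.] z [ 2. 28.] top [670.5 196.2  23.9] (array([671.3, 193.9]), 17.8)
green px [181   0] 19 med [541. 187.   3.] z [1. 5.] top [541.  187.1   2.7] (array([542.4, 186.5]), 6.9)
green px [204 193] 2225 med [529. 361.  34.] z [ 6. 55.] top [532.5 364.2  50.9] (array([545.8, 375.9]), 22.0)
purple px [111 102] 6171 med [587. 279.  53.] z [ 7. 88.] top [600.2 278.6  86.6] (array([600.7, 278.8]), 18.2)
metal px [167 220] 816 med [546. 375.  87.] z [77. 88.] top [546.4 375.6  87. ] (array([546.3, 376. ]), 18.2)
pedal slope rad 0.347 joint 0.003
2 end [435. 371. 120.]
[[[0.5,-0.0049,-0.0085,0.0301,0.043,-0.01,-0.014],[0.5,-0.0045,-0.0073,0.0305,0.0,0.0,-0.0]]]
```

View pics/w11.png

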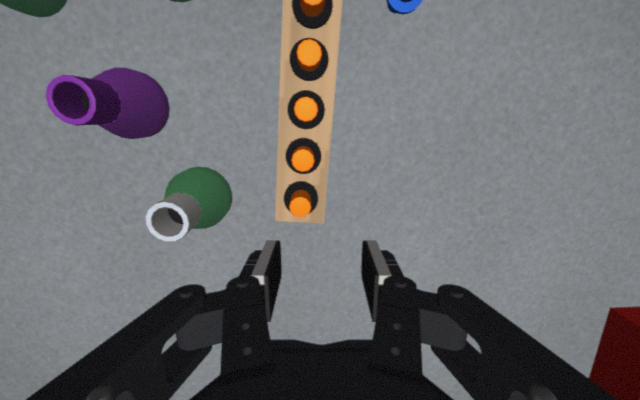

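Wrist view: end stopper at (300,205), measured (434.8,371,73); green flask mouth at (167,220), measured (546,376,87); purple one at (72,100), ignored. Descending on the stopper.

>>> drive_tool([
  [[0.5,-0.005,-0.0085,0.03,0.043,-0.01,-0.014],[0.5,-0.0045,-0.007,0.03,0,0,0],[0.5,0,0,0,0,0,0]],
])

```text
clock: 21.45
position: [434.6, 367.7, 117.7]
ee_rot: [-0.706, 0.708, -0.0, -0.001]
contact_force: [-0.4, -0.3, -0.0]
gripper_width: 42.7
```

```bash
python3 -c "
from plan import *
st()
plan([(434.8,370.8,56,.5,25)])
"
```

```text
t 21.45 p [434.6 367.7 117.7] q [-0.706  0.708 -0.    -0.001] F [-0.4 -0.3 -0. ] w 42.71831307884725
3 end [434.8 370.8  56. ]
[[[0.5,-0.0011,-0.0001,0.0206,0.001,-0.001,-0.002],[0.5,-0.001,-0.0,0.0205,-0.0,-0.0,-0.0],[0.5,-0.0011,-0.0001,0.0206,-0.0,-0.0,-0.0]]]
```

>>> drive_tool([
  [[0.5,-0.001,0,0.021,0,0,0],[0.5,-0.001,0,0.021,0,0,0],[0.5,-0.001,0,0.018,0,0,0],[0.5,0,0,0.004,0,0,0],[0.5,0,0,0,0,0,0]],
])

```text
clock: 21.95
position: [436.4, 365.7, 56.2]
ee_rot: [-0.704, 0.71, -0.0, 0.0]
contact_force: [0.2, -0.5, -0.2]
gripper_width: 42.6
```

>>> drive_tool([
  [[0.5,-0.005,0.001,0.004,0,0,-0.006],[0.5,0,0,0.001,0,0,0],[0.5,0,0,0,0,0,0]],
])

```text
clock: 22.25
position: [436.7, 371.8, 54.4]
ee_rot: [-0.706, 0.708, -0.0, 0.003]
contact_force: [0.3, -0.3, -0.4]
gripper_width: 42.6
```

>>> drive_tool([
  [[0.5,0.001,0,0.004,0,0,0],[0.5,0,0,0,0,0,0],[0,0,0,0,0,0,0],[0,0,0,0,0,0,0],[0,0,0,0,0,0,0],[0,0,0,0,0,0,0],[0,0,0,0,0,0,0]],
])

```text
clock: 22.95
position: [435.9, 371.2, 51.5]
ee_rot: [-0.706, 0.708, 0.0, 0.003]
contact_force: [-0.9, -0.8, 1.3]
gripper_width: 17.8
```

>>> drive_tool([
  [[0,0,0,-0.02,0,0,0],[0,0,0,-0.03,0,0,0],[0,0,0,-0.04,0,0,0],[0,0,0,-0.02,0,0,0],[0,0,0,0,0,0,0]],
])

```text
clock: 23.45
position: [436.1, 369.9, 163.4]
ee_rot: [-0.706, 0.708, -0.001, 0.001]
contact_force: [-0.2, 0.2, -0.3]
gripper_width: 18.0
```

```bash
python3 -c "
from plan import *
st()
im,d,X,P=grab('wrist','w12.png')
plan([(546,376,155,0)])
"
```

```text
t 23.45 p [436.1 369.9 163.4] q [-0.706  0.708 -0.001  0.001] F [-0.2  0.2 -0.3] w 18.024456581663674
3 end [546. 376. 155.]
[[[0,-0.0023,-0.0368,0.0024,-0.001,-0.001,-0.003],[0,-0.0022,-0.0368,0.0023,-0.0,0.0,-0.0],[0,-0.0022,-0.0369,0.0023,-0.0,0.0,-0.0]]]
```

View pics/w12.png

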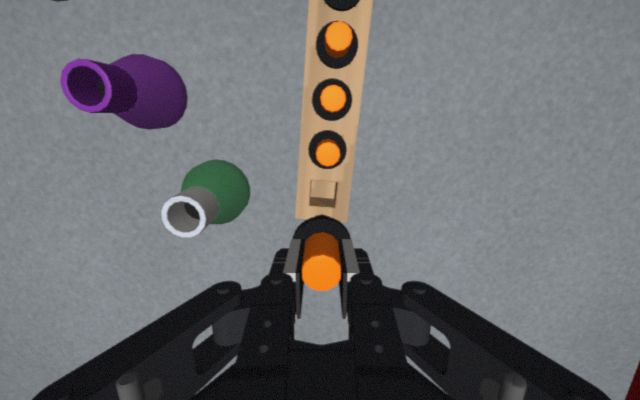

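>>> drive_tool([
  [[0,-0.002,-0.037,0.002,0,0,-0.003],[0,-0.002,-0.037,0,0,0,0],[0,-0.002,-0.036,0,0,0,0],[0,0,0,0,0,0,0],[0,0,0,0,0,0,0]],
])

```text
clock: 24.0
position: [545.6, 372.5, 149.8]
ee_rot: [0.707, -0.707, -0.0, 0.007]
contact_force: [-0.5, 0.3, 0.4]
gripper_width: 17.9
```

```bash
cat >> m.py <<'E'
def held(save):
    s=arm.read_state(); im,d,X,P=grab('wrist',save)
    hsv=cv2.cvtColor(im,cv2.COLOR_RGB2HSV); t=np.array(s['position'])
    m=(hsv[...,0]>4)&(hsv[...,0]<18)&(hsv[...,1]>180)&(np.linalg.norm(X[...,:2]-t[:2],axis=-1)<30)&(X[...,2]>t[2]-25)
    P=X[m]
    if len(P)==0: print('none held'); return
    zt=np.percentile(P[:,2],97); T=P[P[:,2]>zt-3]
    print('TCP',np.round(t,1),'held top z',zt.round(1),'centre',circ(T), 'side x range',np.round(np.percentile(P[:,0],[2,98]),1))
E
python3 -c "
from plan import *
from m import held
st(); held('w13.png')
plan([(546.2,376.2,135,0)])
"
```

```text
t 24.0 p [545.6 372.5 149.8] q [ 0.707 -0.707 -0.     0.007] F [-0.5  0.3  0.4] w 17.868345780090753
TCP [545.6 372.5 149.8] held top z 172.8 centre (array([545. , 371.3]), 11.1) side x range [537.4 554.8]
1 end [546.2 376.2 135. ]
[[[0,-0.004,-0.0011,0.0145,0.01,-0.01,0.0]]]
```

View pics/w13.png

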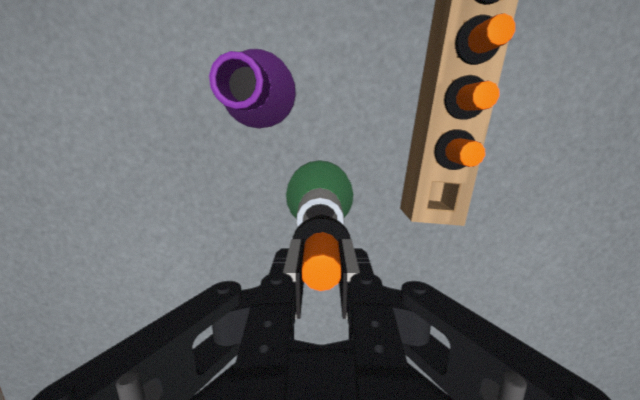

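>>> drive_tool([
  [[0,-0.004,-0.001,0.012,0.01,-0.01,0],[0,0,0,0.006,0,0,0],[0,0,0,0,0,0,0]],
])

```text
clock: 24.35
position: [543.2, 375.5, 129.1]
ee_rot: [0.708, -0.706, -0.0, 0.002]
contact_force: [0.0, 0.2, -1.3]
gripper_width: 17.8
```

```bash
python3 -c "
from plan import *
from m import held
st(); held('w14.png')
plan([(546.2,376.2,120,0)])
im=cv2.imread('pics/w14.png');cv2.imwrite('pics/w14c.png',cv2.resize(im[120:320,220:420],None,fx=3,fy=3))
"
```

```text
t 24.35 p [543.2 375.5 129.1] q [ 0.708 -0.706 -0.     0.002] F [ 0.   0.2 -1.3] w 17.824777028498193
TCP [543.2 375.5 129.1] held top z 152.1 centre (array([542.2, 366.4]), 18.8) side x range [534.9 552.4]
1 end [546.2 376.2 120. ]
[[[0,-0.0006,-0.0029,0.0095,0.003,-0.003,0.002]]]
```

View pics/w14c.png

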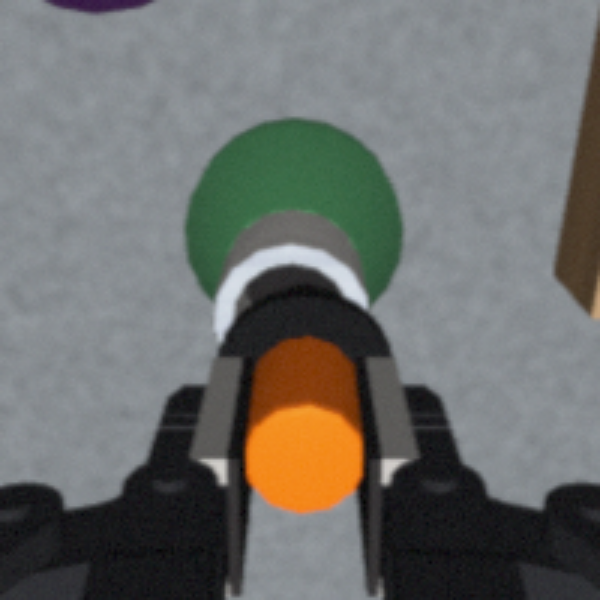

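>>> drive_tool([
  [[0,-0.0005,-0.003,0.004,0.003,-0.003,0.002],[0,0,0,0.003,0,0,0],[0,0,0,0,0,0,0]],
])

```text
clock: 24.7
position: [546.2, 376.8, 123.4]
ee_rot: [0.708, -0.707, -0.0, -0.001]
contact_force: [0.0, 0.7, -0.4]
gripper_width: 17.7
```

>>> drive_tool([
  [[0,0,0,0.006,0,0,0],[0,0,0,0.005,0,0,0],[0,0,0,0,0,0,0]],
])

```text
clock: 25.0
position: [546.5, 376.9, 112.0]
ee_rot: [0.707, -0.707, -0.0, -0.002]
contact_force: [0.3, 0.3, -0.7]
gripper_width: 18.0
```

>>> drive_tool([
  [[0,0,0,0.006,0,0,0],[0,0,0,0.005,0,0,0],[0,0,0,0,0,0,0]],
])

```text
clock: 25.3
position: [546.5, 376.8, 99.8]
ee_rot: [0.707, -0.707, -0.0, -0.002]
contact_force: [-0.8, -0.5, -0.6]
gripper_width: 18.0
```

>>> drive_tool([
  [[0,0,0,0.003,0,0,0],[0,0,0,0.002,0,0,0],[0,0,0,0.001,0,0,0]],
])

```text
clock: 25.6
position: [547.3, 377.5, 98.6]
ee_rot: [0.708, -0.706, 0.001, -0.003]
contact_force: [-0.1, 0.5, -0.5]
gripper_width: 17.8
```

Seated at the expected height, 98.6 mm. Releasing and rising.

>>> drive_tool([
  [[0.5,0,0,0,0,0,0],[0.5,0,0,0,0,0,0],[0.5,0,0,0,0,0,0],[0.5,0,0,-0.03,0,0,0],[0.5,0,0,-0.045,0,0,0],[0.5,0,0,-0.015,0,0,0],[0.5,0,0,0,0,0,0]],
])

```text
clock: 26.3
position: [546.6, 376.5, 188.3]
ee_rot: [0.708, -0.706, 0.001, -0.001]
contact_force: [-0.4, 0.1, 0.1]
gripper_width: 42.9
```

```bash
python3 -c "
from plan import *
from m import seg
st(); im,d,X,P=grab('wrist','w15.png'); seg(im,d,X)
plan([(431.2,329,130,.5)])
" | egrep 't |orange|metal|^\[|end'
```

```text
t 26.3 p [546.6 376.5 188.3] q [ 0.708 -0.706  0.001 -0.001] F [-0.4  0.1  0.1] w 42.86898428227921
orange px [478  35] 455 med [424. 246.  73.] z [72. 75.] top [423.7 245.6  73.4] (array([424.2, 245.5]), 9.6)
orange px [466  92] 332 med [427. 288.  73.] z [72. 75.] top [426.9 288.4  73.4] (array([428. , 287.3]), 9.6)
orange px [455 143] 284 med [430. 330.  73.] z [72. 75.] top [430.5 330.1  73.4] (array([431.8, 328.9]), 9.5)
orange px [320 214] 304 med [548. 378. 120.] z [118. 122.] top [547.7 378.3 120.3] (array([547.8, 376.5]), 9.5)
metal px [330 185] 169 med [539. 361.  87.] z [76. 89.] top [536.8 362.9  87. ] (array([542.5, 371.7]), 16.2)
3 end [431.2 329.  130. ]
[[[0.5,0.0157,0.0385,0.0191,-0.001,-0.001,0.002],[0.5,0.0157,0.0384,0.0192,-0.0,-0.0,0.0],[0.5,0.0158,0.0384,0.0191,-0.0,-0.0,0.0]]]
```

View pics/w15.png

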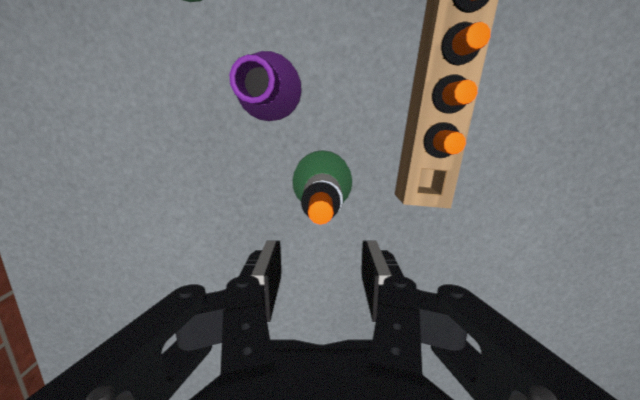

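Flask at (546,376) is closed: the stopper top at (320,212) is at 120.3 mm, against 120 expected. Next stopper is at (431.5,329).

>>> drive_tool([
  [[0.5,0.016,0.0385,0.01,0,0,0.002],[0.5,0.016,0.0385,0.015,0,0,0],[0.5,0.016,0.037,0.02,0,0,0],[0.5,0,0,0,0,0,0],[0.5,0,0,0,0,0,0]],
])

```text
clock: 26.85
position: [424.5, 320.5, 130.6]
ee_rot: [-0.706, 0.708, -0.001, -0.009]
contact_force: [0.4, 0.6, -0.0]
gripper_width: 42.9
```

```bash
python3 -c "
from plan import *
st()
plan([(432,329.5,60,.5,25)])
"
```

```text
t 26.85 p [424.5 320.5 130.6] q [-0.706  0.708 -0.001 -0.009] F [ 0.4  0.6 -0. ] w 42.887575505001244
3 end [432.  329.5  60. ]
[[[0.5,-0.0034,-0.0027,0.0235,0.01,-0.014,-0.003],[0.5,-0.003,-0.0025,0.0235,0.0,-0.0,0.0],[0.5,-0.003,-0.0025,0.0235,0.0,-0.0,0.0]]]
```

>>> drive_tool([
  [[0.5,-0.006,-0.005,0.015,0.01,-0.014,-0.003],[0.5,-0.003,-0.0025,0.015,0,0,0],[0.5,0,0,0,0,0,0]],
])

```text
clock: 27.15
position: [433.2, 330.3, 98.5]
ee_rot: [-0.707, 0.707, 0.0, -0.0]
contact_force: [-0.2, -1.3, -0.2]
gripper_width: 42.5
```

>>> drive_tool([
  [[0.5,0,0.001,0.018,0,0,0],[0.5,0,0,0.018,0,0,0],[0.5,0,0,0.008,0,0,0],[0.5,0,0,0,0,0,0]],
])

```text
clock: 27.55
position: [435.9, 333.0, 54.4]
ee_rot: [-0.707, 0.707, -0.0, 0.002]
contact_force: [0.4, 0.2, -0.2]
gripper_width: 42.8
```

>>> drive_tool([
  [[0.5,0.003,0.003,0.003,0,0.003,0],[0.5,0,0,0,0,0,0],[0,0,0,0,0,0,0],[0,0,0,0,0,0,0],[0,0,0,0,0,0,0],[0,0,0,0,0,0,0],[0,0,0,0,0,0,0]],
])

```text
clock: 28.25
position: [432.5, 331.0, 54.8]
ee_rot: [-0.707, 0.708, -0.0, 0.002]
contact_force: [-0.1, 0.2, -0.2]
gripper_width: 17.4
```

>>> drive_tool([
  [[0,0,0,-0.02,0,0,0],[0,0,0,-0.03,0,0,0],[0,0,0,-0.04,0,0,0],[0,0,0,-0.03,0,0,0],[0,0,0,0,0,0,0]],
])

```text
clock: 28.75
position: [433.3, 330.4, 178.5]
ee_rot: [-0.707, 0.708, -0.001, 0.002]
contact_force: [-0.1, 0.5, 0.5]
gripper_width: 17.7
```

```bash
python3 -c "
from plan import *
from m import held
st();held('w16.png')
plan([(544,155,170,0)])
"
```

```text
t 28.75 p [433.3 330.4 178.5] q [-0.707  0.708 -0.001  0.002] F [-0.1  0.5  0.5] w 17.651501304773937
TCP [433.3 330.4 178.5] held top z 199.4 centre (array([430.6, 320.2]), 18.3) side x range [424.9 442.4]
5 end [544. 155. 170.]
[[[0,0.0348,-0.0224,0.0014,-0.001,-0.002,-0.002],[0,0.0349,-0.0223,0.0013,-0.0,-0.0,-0.0],[0,0.0349,-0.0224,0.0013,-0.0,-0.0,-0.0],[0,0.0349,-0.0223,0.0013,-0.0,-0.0,-0.0],[0,0.0349,-0.0223,0.0012,-0.0,-0.0,-0.0]]]
```

View pics/w16.png

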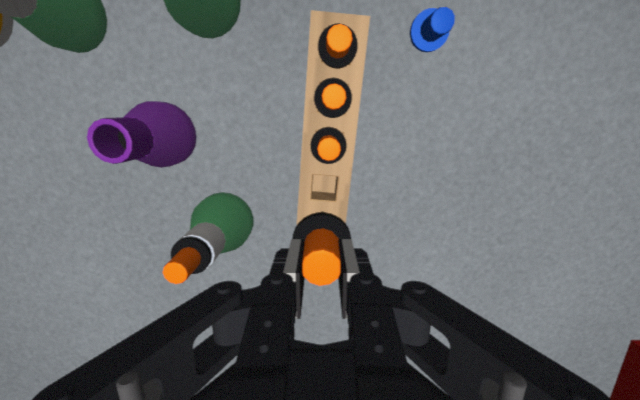

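>>> drive_tool([
  [[0,0.035,-0.022,0,0,0,-0.002],[0,0.035,-0.022,0,0,0,0],[0,0.035,-0.022,0,0,0,0],[0,0.035,-0.022,0,0,0,0],[0,0.033,-0.022,0,0,0,0],[0,0,0,0,0,0,0],[0,0,0,0,0,0,0]],
])

```text
clock: 29.5
position: [542.9, 148.9, 167.5]
ee_rot: [0.708, -0.707, -0.001, 0.006]
contact_force: [0.1, 0.1, -0.3]
gripper_width: 17.9
```

```bash
python3 -c "
from plan import *
from m import *
st();held('w17.png')
im,d,X,P=grab('top','t6.png'); seg(im,d,X)
plan([(544,156.5,140,0)])
"|egrep 't |TCP|metal|green|^\[|end'
```

```text
t 29.5 p [542.9 148.9 167.5] q [ 0.708 -0.707 -0.001  0.006] F [ 0.1  0.1 -0.3] w 17.920893761817112
TCP [542.9 148.9 167.5] held top z 188.4 centre (array([547.4, 142.2]), 16.2) side x range [534.8 552. ]
green px [255 158] 306 med [655. 150.  33.] z [ 7. 53.] top [656.9 155.2  47.2] (array([670.8, 165.7]), 23.2)
green px [259 209] 289 med [529. 137.  33.] z [10. 52.] top [530.8 140.8  48.4] (array([540.5, 151.6]), 22.0)
metal px [246 147] 95 med [671. 166.  86.] z [78. 89.] top [670.2 165.7  86.1] (array([671.3, 166. ]), 17.7)
metal px [253 206] 42 med [533. 141.  86.] z [78. 89.] top [531.2 141.9  86.3] (array([536.9, 149.8]), 16.0)
1 end [544.  156.5 140. ]
[[[0,-0.0068,-0.0017,0.0278,0.01,-0.008,0.004]]]
```

View pics/w17.png

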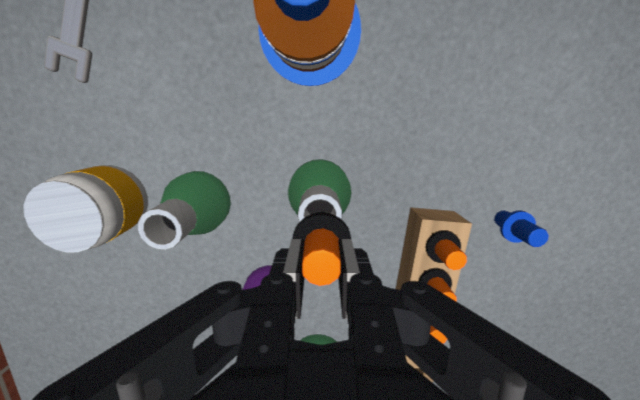

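>>> drive_tool([
  [[0,-0.007,-0.001,0.018,0.01,-0.008,0.003],[0,0,0,0.016,0,0,0],[0,0,0,0,0,0,0]],
])

```text
clock: 29.9
position: [542.1, 159.9, 132.8]
ee_rot: [0.709, -0.705, 0.0, -0.001]
contact_force: [-1.0, 0.4, -0.7]
gripper_width: 17.5
```

```bash
python3 -c "
from plan import *
from m import *
st();held('w18.png')
plan([(544,156,120,0)])
im=cv2.imread('pics/w18.png');cv2.imwrite('pics/w18c.png',cv2.resize(im[120:320,220:420],None,fx=3,fy=3))
"
```

```text
t 29.9 p [542.1 159.9 132.8] q [ 0.709 -0.705  0.    -0.001] F [-1.   0.4 -0.7] w 17.50062640550415
TCP [542.1 159.9 132.8] held top z 153.7 centre (array([547.5, 152.4]), 17.3) side x range [533.8 551.3]
1 end [544. 156. 120.]
[[[0,0.0043,-0.001,0.0139,-0.003,0.002,0.006]]]
```

View pics/w18c.png

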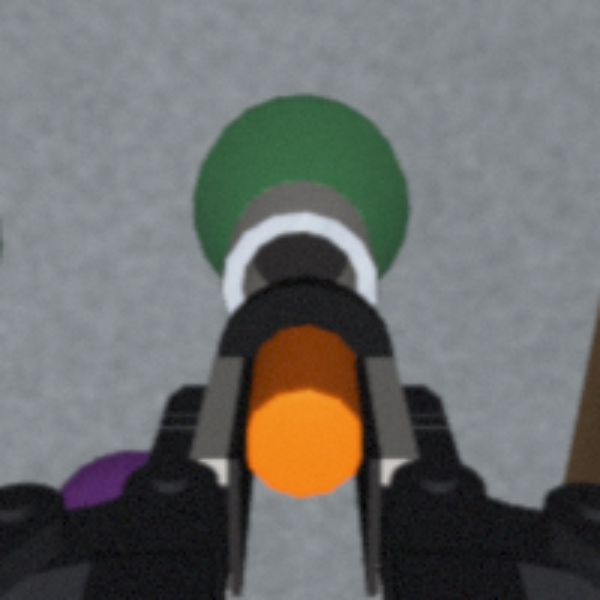

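>>> drive_tool([
  [[0,0.004,-0.001,0.004,-0.002,0,0.005],[0,0,0,0.002,0,0,0],[0,0,0,0,0,0,0]],
])

```text
clock: 30.25
position: [544.6, 157.8, 129.6]
ee_rot: [0.708, -0.706, 0.0, -0.003]
contact_force: [0.6, -0.9, 0.6]
gripper_width: 18.1
```

>>> drive_tool([
  [[0,0.002,0,0.003,0,0.004,0],[0,0,0,0.003,0,0,0],[0,0,0,0,0,0,0]],
])

```text
clock: 30.55
position: [545.1, 155.8, 124.1]
ee_rot: [0.708, -0.706, 0.002, -0.002]
contact_force: [1.0, -0.1, -0.9]
gripper_width: 18.0
```

```bash
python3 -c "
from plan import *
from m import *
st();held('w19.png')
plan([(544,156,120,0)])
im=cv2.imread('pics/w19.png');cv2.imwrite('pics/w19c.png',cv2.resize(im[120:320,220:420],None,fx=3,fy=3))
"
```

```text
t 30.55 p [545.1 155.8 124.1] q [ 0.708 -0.706  0.002 -0.002] F [ 1.  -0.1 -0.9] w 17.985137240646925
TCP [545.1 155.8 124.1] held top z 145.0 centre (array([545.5, 150. ]), 13.1) side x range [536.7 553.9]
1 end [544. 156. 120.]
[[[0,-0.0002,0.0012,0.0042,-0.006,-0.0,0.003]]]
```

View pics/w19c.png

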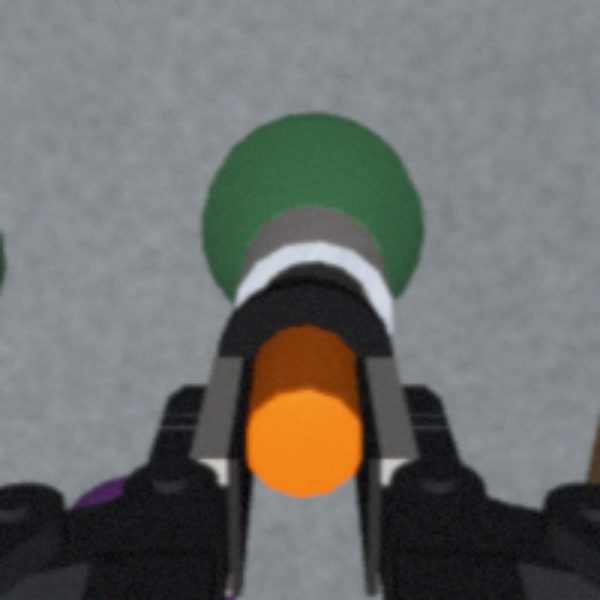

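>>> drive_tool([
  [[0,0,0.0015,0.004,-0.004,0,0.002],[0,0,0,0.004,0,0,0],[0,0,0,0,0,0,0]],
])

```text
clock: 30.9
position: [543.7, 155.7, 115.7]
ee_rot: [0.707, -0.707, 0.001, -0.001]
contact_force: [0.5, -0.3, -0.6]
gripper_width: 17.8
```

>>> drive_tool([
  [[0,0,0,0.006,0,0,0],[0,0,0,0.005,0,0,0],[0,0,0,0,0,0,0]],
])

```text
clock: 31.2
position: [543.6, 155.7, 103.5]
ee_rot: [0.707, -0.707, 0.001, -0.0]
contact_force: [0.0, -0.4, -1.0]
gripper_width: 17.9
```

>>> drive_tool([
  [[0,0,0,0.003,0,0,0],[0,0,0,0.002,0,0,0],[0,0,0,0,0,0,0]],
])

```text
clock: 31.5
position: [544.6, 156.1, 101.4]
ee_rot: [0.708, -0.706, 0.002, -0.001]
contact_force: [0.4, -0.0, -0.3]
gripper_width: 17.7
```

>>> drive_tool([
  [[0,0,0,0.002,0,0,0],[0.5,0,0,0,0,0,0],[0.5,0,0,0,0,0,0],[0.5,0,0,0,0,0,0],[0.5,0,0,-0.03,0,0,0],[0.5,0,0,-0.045,0,0,0],[0.5,0,0,-0.015,0,0,0],[0.5,0,0,0,0,0,0]],
])

```text
clock: 32.3
position: [543.7, 155.6, 190.0]
ee_rot: [0.708, -0.706, 0.001, 0.001]
contact_force: [0.0, 0.4, -0.8]
gripper_width: 42.9
```

```bash
python3 -c "
from plan import *
from m import seg
st(); im,d,X,P=grab('wrist','w20.png'); seg(im,d,X)
plan([(428,289,160,.5)])
" | egrep 't |orange|metal|^\[|end'
```

```text
t 32.3 p [543.7 155.6 190. ] q [ 0.708 -0.706  0.001  0.001] F [ 0.   0.4 -0.8] w 42.90240975177523
orange px [319 211] 259 med [545. 157. 120.] z [118. 122.] top [545.4 156.5 120.3] (array([545.3, 154.3]), 9.6)
orange px [448 243] 262 med [421. 203.  73.] z [72. 75.] top [420.6 202.9  73.5] (array([421.2, 203.3]), 9.9)
orange px [439 280] 205 med [426. 243.  74.] z [72. 75.] top [425.7 243.3  73.6] (array([424.6, 244.6]), 9.2)
metal px [331 187] 158 med [533. 142.  86.] z [76. 89.] top [530.4 145.1  87. ] (array([540.7, 152.1]), 17.0)
metal px [175 210] 740 med [674. 166.  87.] z [77. 88.] top [673.7 166.1  87. ] (array([673.8, 166.7]), 17.9)
4 end [428. 289. 160.]
[[[0.5,-0.0335,0.0288,0.0072,0.001,-0.004,0.002],[0.5,-0.0334,0.0288,0.0073,0.0,0.0,0.0],[0.5,-0.0334,0.0289,0.0072,0.0,0.0,0.0],[0.5,-0.0334,0.0288,0.0073,0.0,0.0,0.0]]]
```

View pics/w20.png

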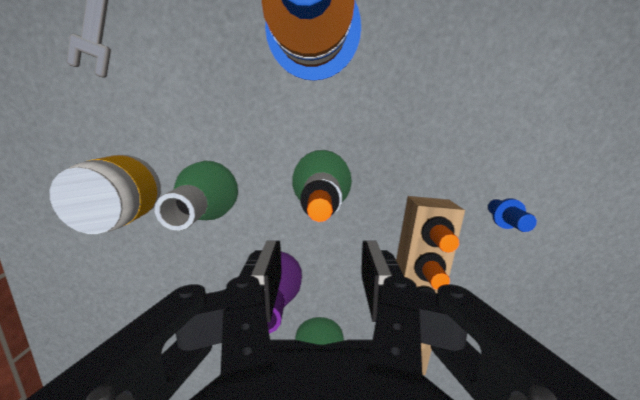

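Second flask is closed (stopper at (320,205), top at 120.3 mm). The third, open flask is at (175,210), measured (674,167). Next stopper is at (428,287).

>>> drive_tool([
  [[0.5,-0.0335,0.029,0.002,0,-0.004,0.002],[0.5,-0.0335,0.029,0.005,0,0,0],[0.5,-0.0335,0.029,0.01,0,0,0],[0.5,-0.031,0.026,0.015,0,0,0],[0.5,0,0,0,0,0,0],[0.5,0,0,0,0,0,0]],
])

```text
clock: 32.95
position: [424.2, 287.6, 146.7]
ee_rot: [-0.705, 0.709, 0.001, -0.007]
contact_force: [0.4, -0.1, 0.1]
gripper_width: 43.3
```

```bash
python3 -c "
from plan import *
st()
plan([(428.5,288,100,.5,25)])
"
```

```text
t 32.95 p [424.2 287.6 146.7] q [-0.705  0.709  0.001 -0.007] F [ 0.4 -0.1  0.1] w 43.275312711527164
2 end [428.5 288.  100. ]
[[[0.5,-0.0004,-0.0024,0.0233,0.011,-0.009,-0.005],[0.5,-0.0002,-0.0022,0.0234,-0.0,-0.0,0.0]]]
```

>>> drive_tool([
  [[0.5,-0.0005,-0.004,0.022,0.011,-0.009,-0.005],[0.5,0,0,0.022,0,0,0],[0.5,0,0,0.01,0,0,0],[0.5,0,0,0,0,0,0]],
])

```text
clock: 33.35
position: [429.6, 285.3, 89.4]
ee_rot: [-0.706, 0.708, -0.0, -0.001]
contact_force: [0.1, 0.2, -0.1]
gripper_width: 42.8
```

>>> drive_tool([
  [[0.5,-0.002,0.001,0.016,0,0,0],[0.5,0,0,0.014,0,0,0],[0.5,0,0,0.004,0,0,0],[0.5,0,0,0,0,0,0]],
])

```text
clock: 33.75
position: [431.9, 287.1, 57.0]
ee_rot: [-0.705, 0.709, -0.001, 0.001]
contact_force: [-0.4, -0.6, -0.2]
gripper_width: 42.8
```

>>> drive_tool([
  [[0.5,0,0.003,0.004,0,0,0],[0.5,0,0,0.001,0,0,0],[0,0,0,0,0,0,0],[0,0,0,0,0,0,0],[0,0,0,0,0,0,0],[0,0,0,0,0,0,0],[0,0,0,0,0,0,0]],
])

```text
clock: 34.45
position: [428.8, 287.8, 54.7]
ee_rot: [-0.705, 0.709, -0.0, 0.003]
contact_force: [-1.2, -0.1, -1.3]
gripper_width: 17.5
```

>>> drive_tool([
  [[0,0,0,-0.02,0,0,0],[0,0,0,-0.03,0,0,0],[0,0,0,-0.045,0,0,0],[0,0,0,-0.04,0,0,0],[0,0,0,0,0,0,0]],
])

```text
clock: 34.95
position: [429.3, 286.9, 193.6]
ee_rot: [-0.705, 0.709, -0.001, 0.002]
contact_force: [1.0, 1.0, -0.7]
gripper_width: 17.6
```

```bash
python3 -c "
from plan import *
from m import held
st();held('w21.png')
plan([(674,168,185,0)])
"
```

```text
t 34.95 p [429.3 286.9 193.6] q [-0.705  0.709 -0.001  0.002] F [ 1.   1.  -0.7] w 17.60467692631785
TCP [429.3 286.9 193.6] held top z 213.9 centre (array([428.6, 277.8]), 17.6) side x range [420.8 438.1]
6 end [674. 168. 185.]
[[[0,0.0193,-0.0412,0.001,-0.0,-0.002,-0.007],[0,0.0197,-0.041,0.001,-0.0,-0.0,-0.0],[0,0.0196,-0.041,0.0011,-0.0,-0.0,-0.0],[0,0.0196,-0.041,0.001,-0.0,-0.0,-0.0],[0,0.0196,-0.0411,0.001,-0.0,-0.0,-0.0],[0,0.0197,-0.041,0.001,-0.0,-0.0,-0.0]]]
```

View pics/w21.png

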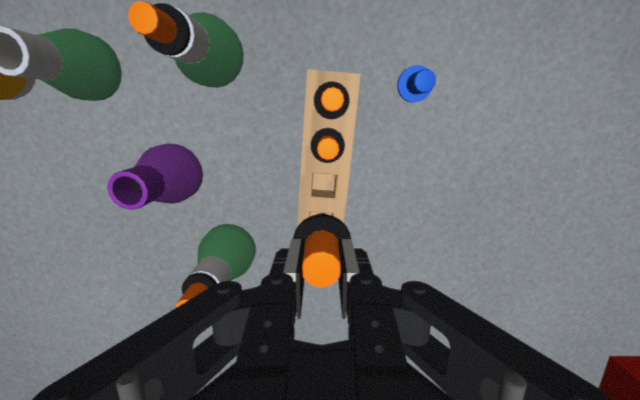

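>>> drive_tool([
  [[0,0.0195,-0.041,0,0,0,-0.005],[0,0.0195,-0.041,0,0,0,0],[0,0.0195,-0.041,0,0,0,0],[0,0.0195,-0.041,0,0,0,0],[0,0.0195,-0.041,0,0,0,0],[0,0.019,-0.04,0,0,0,0],[0,0,0,0,0,0,0],[0,0,0,0,0,0,0]],
])

```text
clock: 35.8
position: [677.8, 162.9, 176.4]
ee_rot: [0.707, -0.707, -0.003, 0.008]
contact_force: [0.4, -0.3, -1.2]
gripper_width: 17.4
```

```bash
python3 -c "
from plan import *
from m import *
st();held('w22.png')
plan([(674,167.5,140,0,25)])
"
```

```text
t 35.8 p [677.8 162.9 176.4] q [ 0.707 -0.707 -0.003  0.008] F [ 0.4 -0.3 -1.2] w 17.442867700577594
TCP [677.8 162.9 176.4] held top z 196.8 centre (array([679.7, 151.8]), 20.1) side x range [669.7 686.9]
2 end [674.  167.5 140. ]
[[[0,-0.0024,0.0013,0.018,0.017,-0.008,0.001],[0,-0.0024,0.0017,0.0181,-0.0,-0.0,-0.0]]]
```

View pics/w22.png

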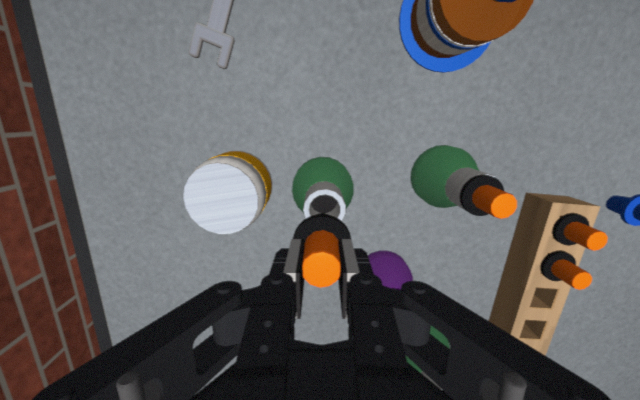

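>>> drive_tool([
  [[0,-0.004,0.003,0.018,0.017,-0.008,0.001],[0,0,0,0.018,0,0,0],[0,0,0,0.006,0,0,0],[0,0,0,0,0,0,0]],
])

```text
clock: 36.25
position: [670.1, 169.1, 132.2]
ee_rot: [0.709, -0.706, -0.0, 0.001]
contact_force: [-0.6, -0.4, -0.3]
gripper_width: 17.7
```

```bash
python3 -c "
from plan import *
from m import *
st();held('w23.png')
plan([(674,167.5,124,0)])
im=cv2.imread('pics/w23.png');cv2.imwrite('pics/w23c.png',cv2.resize(im[120:320,220:420],None,fx=3,fy=3))
"
```

```text
t 36.25 p [670.1 169.1 132.2] q [ 0.709 -0.706 -0.     0.001] F [-0.6 -0.4 -0.3] w 17.671882122751228
TCP [670.1 169.1 132.2] held top z 152.5 centre (array([669., 159.]), 25.7) side x range [661.8 679.1]
1 end [674.  167.5 124. ]
[[[0,0.0018,-0.0037,0.0088,0.0,-0.0,0.004]]]
```

View pics/w23c.png

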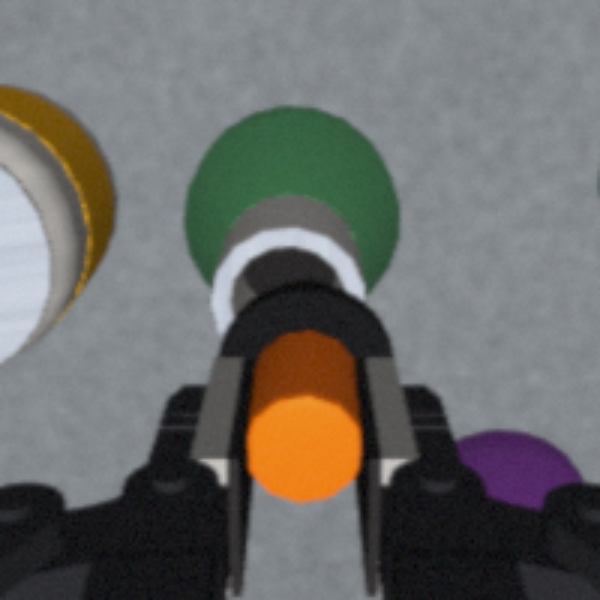

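Rim is at crop column 289 and the stopper at 305, about 3.5 mm in +x, which agrees with the pose. Correcting.

>>> drive_tool([
  [[0,0.0015,-0.0035,0.004,0,0,0.003],[0,0,0,0.002,0,0,0],[0,0,0,0,0,0,0]],
])

```text
clock: 36.6
position: [674.9, 168.8, 129.1]
ee_rot: [0.708, -0.706, 0.001, -0.002]
contact_force: [-0.2, -0.1, 1.0]
gripper_width: 18.0
```

```bash
python3 -c "
from plan import *
from m import *
st();held('w24.png')
plan([(674,167.5,120,0)])
im=cv2.imread('pics/w24.png');cv2.imwrite('pics/w24c.png',cv2.resize(im[120:320,220:420],None,fx=3,fy=3))
"
```

```text
t 36.6 p [674.9 168.8 129.1] q [ 0.708 -0.706  0.001 -0.002] F [-0.2 -0.1  1. ] w 18.004986849964588
TCP [674.9 168.8 129.1] held top z 149.5 centre (array([677.3, 163. ]), 14.6) side x range [666.6 683.9]
1 end [674.  167.5 120. ]
[[[0,0.0013,0.0011,0.0093,-0.004,0.001,0.002]]]
```

View pics/w24c.png

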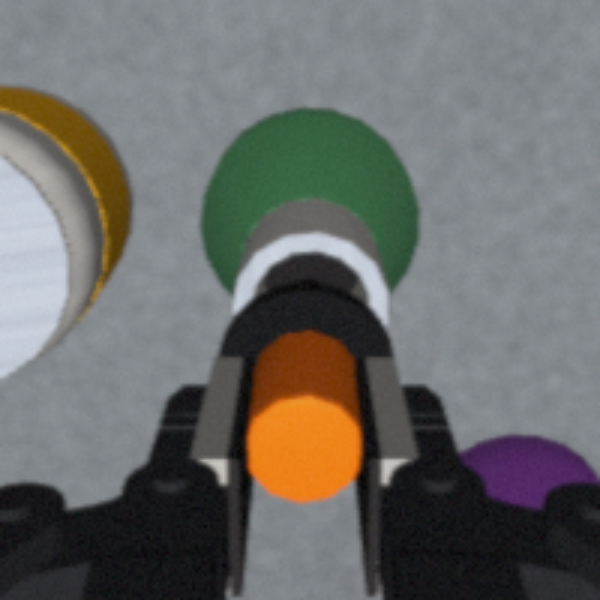

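>>> drive_tool([
  [[0,0.0015,0.0013,0.004,-0.003,0,0.002],[0,0,0,0.004,0,0,0],[0,0,0,0,0,0,0]],
])

```text
clock: 36.95
position: [674.0, 167.0, 121.3]
ee_rot: [-0.707, 0.707, -0.0, 0.001]
contact_force: [-0.5, 0.1, -0.7]
gripper_width: 17.7
```

>>> drive_tool([
  [[0,0,0,0.007,0,0,0],[0,0,0,0.006,0,0,0],[0,0,0,0,0,0,0]],
])

```text
clock: 37.25
position: [673.8, 166.9, 106.8]
ee_rot: [-0.707, 0.707, 0.0, 0.001]
contact_force: [-0.5, -0.4, -0.8]
gripper_width: 17.7
```

>>> drive_tool([
  [[0,0,0,0.003,0,0,0],[0,0,0,0.002,0,0,0],[0,0,0,0.001,0,0,0]],
])

```text
clock: 37.55
position: [674.3, 166.9, 101.3]
ee_rot: [0.707, -0.707, 0.0, -0.001]
contact_force: [-2.0, -0.1, 7.8]
gripper_width: 17.6
```

>>> drive_tool([
  [[0.5,0,0,0,0,0,0],[0.5,0,0,0,0,0,0],[0.5,0,0,0,0,0,0],[0.5,0,0,-0.03,0,0,0],[0.5,0,0,-0.045,0,0,0],[0.5,0,0,-0.03,0,0,0],[0.5,0,0.04,0,0,0,0],[0.5,0,0.045,0,0,0,0],[0.5,0,0.045,0,0,0,0],[0.5,0,0.045,0,0,0,0],[0.5,0,0.045,0,0,0,0],[0.5,-0.04,0.03,0,0,0,0],[0.5,-0.045,0,0,0,0,0],[0.5,-0.045,0,0,0,0,0],[0.5,-0.045,0,0,0,0,0],[0.5,0,0,0,0,0,0]],
])

```text
clock: 39.15
position: [416.0, 344.7, 209.8]
ee_rot: [-0.706, 0.709, 0.0, 0.005]
contact_force: [-0.5, -0.6, 0.1]
gripper_width: 42.6
```

```bash
python3 -c "
from plan import *
from m import *
st(); 
for n,f in (('scene','s9.png'),('top','t9.png')):
    im,d,X,P=grab(n,f); print(n); seg(im,d,X)
    if n=='top': pedal(X)
"
```

```text
t 39.15 p [416.  344.7 209.8] q [-0.706  0.709  0.     0.005] F [-0.5 -0.6  0.1] w 42.611537032838136
scene
blue px [424 188] 125 med [345. 189.  41.] z [29. 60.] top [341.4 189.   58.4] (array([339.8, 188.8]), 9.7)
blue px [318 192] 254 med [563.   6. 125.] z [103. 127.] top [557.5   3.4 125.3] (array([555.2,   2.4]), 19.7)
blue px [320 233] 259 med [575.  26.   3.] z [1. 7.] top [575.3  25.9   3.4] (array([553.4,   2.9]), 47.4)
red px [172 174] 31 med [ 608. -394.   60.] z [57. 61.] top [ 608.  -393.6   60.1] (array([ 607. , -394.7]), 14.0)
red px [244 176] 134 med [ 592. -166.  125.] z [121. 127.] top [ 592.1 -166.4  125. ] (array([ 591.6, -167.6]), 18.3)
red px [200 181] 36 med [ 597. -311.   60.] z [56. 62.] top [ 597.5 -311.1   60. ] (array([ 595.9, -311. ]), 14.9)
red px [252 219] 246 med [ 613. -146.    3.] z [1. 8.] top [ 612.3 -146.1    3.4] (array([ 589.6, -167.7]), 46.9)
orange px [423 198] 31 med [420. 204.  73.] z [72. 75.] top [420.1 203.5  73.3] (array([420.8, 205. ]), 9.8)
orange px [441 205] 31 med [425. 246.  73.] z [72. 75.] top [424.9 246.4  73.4] (array([424. , 
[... 2174 characters left out ...]
reen px [259 208] 283 med [529. 137.  33.] z [10. 52.] top [527.2 142.   46.6] (array([541.3, 153.1]), 23.4)
purple px [206 182] 506 med [592. 264.  43.] z [10. 87.] top [599.5 275.   85.3] (array([598.4, 277. ]), 17.5)
metal px [248 209] 15 med [527. 156.  86.] z [84. 88.] top [526.5 155.7  86.2] (array([532.5, 154.6]), 14.5)
tin px [251 113] 593 med [760. 161.  69.] z [62. 72.] top [761.9 162.1  69.2] (array([762.5, 162.3]), 33.3)
tin px [472 203] 70 med [ 551. -364.   62.] z [60. 65.] top [ 551.4 -363.7   61.5] (array([ 550.3, -363.8]), 29.0)
tin px [541 382] 57 med [ 159. -494.   70.] z [68. 73.] top [ 158.6 -494.3   70.4] (array([ 163.1, -491.1]), 15.0)
pedal slope rad 0.343 joint 0.007
```

View pics/s9.png

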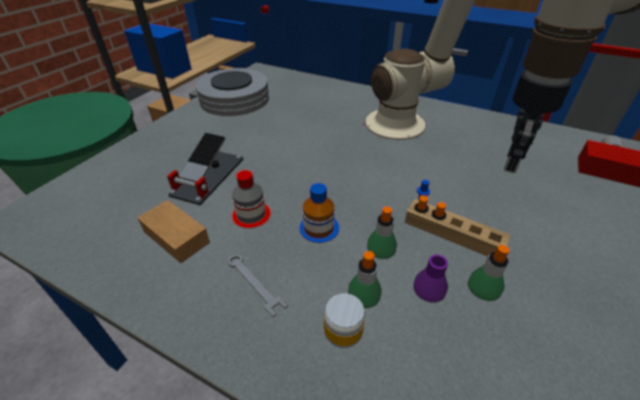

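View pics/t9.png

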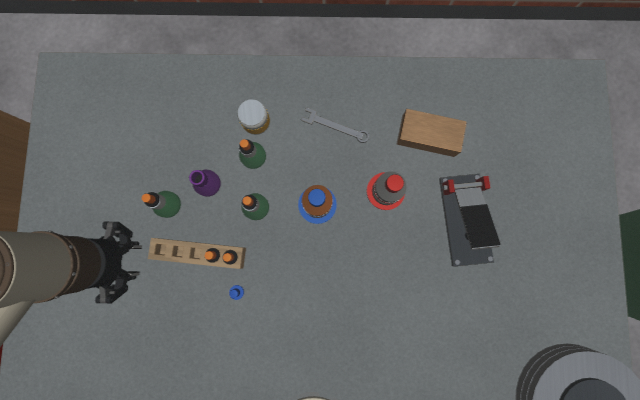

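Everything stands as required and the robot is clear, so I'm handing in.

```bash
python3 -c "
from h import *
print(arm.job_done(), arm.read_state()['clock'])"
```

```text
the job is handed in; nothing more can be done
the job is handed in; nothing more can be done
```

The job is done and handed in at about 39 s of the 210 s allowed; the interface gives no verdict.

- **Bottles:** I parked the waste bottle, put the fresh bottle on blue, then the waste bottle on red. The last views from both fixed cameras show each within about 2–3 mm of its coaster's centre and upright.
- **Pedal:** I pressed it until it stopped moving, at z = 53 mm (expected about 53.6) with 20 N, held it about 1 s and let it up. The arm blocked the cameras while it was down, so being on the stop rests on that height and force. The final reading is 0.007 rad. One earlier reading of 0.015 was taken just after release, with the arm moving away.
- **Flasks:** Three green flasks were present and all are closed with rack stoppers. The stopper tops are at 120 mm, which is full depth, and within about 2 mm of the axes. All three flasks stand upright.
- **Left alone:** The purple flask, blue stopper, tin, box and spanner are as they were. I measured the tin but checked the box and spanner only by eye in the pictures.

No knock showed up in any picture. The cameras disagreed with each other by a steady 3–4 mm, so I used the wrist camera for the fine alignment.

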